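Change a badge press over from large to small dies

TASK

The badge press is being changed over to small badges; its ram already has the small upper die. Swap the two pairs of lower dies like for like: put the small cup die and the small crimp die upright into the shuttle sockets where the large cup die and the large crimp die now stand, and store each large die in the rack socket that the small die of its kind came from; the empty rack socket is there for parking and ends up empty again. Set the dies down into their sockets, do not drop them in, and leave the soldered wire cube undisturbed.

Things in the scene. Friction and masses are not known exactly. Their poses are not given: they have to be found in the camera images.
- large_cup_die: Loose turned steel die, about 0.34 kg. Foot 48 mm wide, 10 mm high, lower edge bevelled 4 mm; above it a straight round head 56 mm wide from 10 to 44 mm up: grip here. Cup die, 44 mm tall: its top is a round hollow 48 mm wide, 13 mm deep. Starts upright in the shuttle. Origin: centre of the underside, z up its axis.
- large_crimp_die: Loose turned steel die, about 0.38 kg. Foot 48 mm wide, 10 mm high, lower edge bevelled 4 mm; above it a straight round head 56 mm wide from 10 to 44 mm up: grip here. Crimp die, 58 mm tall: on its top stands a stepped round plug, 35 then 22 mm wide. Starts upright in the shuttle. Origin: centre of the underside, z up its axis.
- small_cup_die: Loose turned steel die, about 0.18 kg. Foot 48 mm wide, 10 mm high, lower edge bevelled 4 mm; above it a straight round head 36 mm wide from 10 to 44 mm up: grip here. Cup die, 44 mm tall: its top is a round hollow 28 mm wide, 13 mm deep. Starts upright in the rack. Origin: centre of the underside, z up its axis.
- small_crimp_die: Loose turned steel die, about 0.20 kg. Foot 48 mm wide, 10 mm high, lower edge bevelled 4 mm; above it a straight round head 36 mm wide from 10 to 44 mm up: grip here. Crimp die, 58 mm tall: on its top stands a stepped round plug, 22 then 14 mm wide. Starts upright in the rack. Origin: centre of the underside, z up its axis.
- shuttle_cup_socket: Bare-metal socket fixed on the shuttle (steel plate 92 x 250 x 12 mm, two sockets); holds the large cup die at the start. Shallow dish: floor 56 mm wide, 3 mm above its underside (15 mm above the table), flaring to 68 mm inside at the 9 mm high rim, 75 mm outside. Origin: centre of its underside. Its y runs along the row (sockets 90 mm apart): grip dies across it, along x.
- shuttle_crimp_socket: Bare-metal socket fixed on the shuttle (steel plate 92 x 250 x 12 mm, two sockets); holds the large crimp die at the start. Shallow dish: floor 56 mm wide, 3 mm above its underside (15 mm above the table), flaring to 68 mm inside at the 9 mm high rim, 75 mm outside. Origin: centre of its underside. Its y runs along the row (sockets 90 mm apart): grip dies across it, along x.
- rack_cup_socket: Black socket fixed on the rack (plywood 100 x 280 x 18 mm, three sockets); holds the small cup die at the start. Shallow dish: floor 56 mm wide, 3 mm above its underside (21 mm above the table), flaring to 68 mm inside at the 9 mm high rim, 75 mm outside. Origin: centre of its underside. Its y runs along the row (sockets 90 mm apart): grip dies across it, along x.
- rack_crimp_socket: Black socket fixed on the rack (plywood 100 x 280 x 18 mm, three sockets); holds the small crimp die at the start. Shallow dish: floor 56 mm wide, 3 mm above its underside (21 mm above the table), flaring to 68 mm inside at the 9 mm high rim, 75 mm outside. Origin: centre of its underside. Its y runs along the row (sockets 90 mm apart): grip dies across it, along x.
- rack_free_socket: Black socket fixed on the rack (plywood 100 x 280 x 18 mm, three sockets); empty at the start. Shallow dish: floor 56 mm wide, 3 mm above its underside (21 mm above the table), flaring to 68 mm inside at the 9 mm high rim, 75 mm outside. Origin: centre of its underside. Its y runs along the row (sockets 90 mm apart): grip dies across it, along x.
- wire_cube: Bystander: a delicate open cube soldered of 3 mm steel wire, 115 mm edges (one upright 35 mm longer), about 90 g, loose on the table beyond the plates. Origin: centre of its underside.
Mind the look-alikes: they are no part of the job. Leave any green or yellow look-alike of the large_cup_die alone.

How it is judged (in metres and radians):
At the end, for the whole second after the job is handed in: The small cup and crimp dies stand where the large cup and crimp dies began, the large ones where the small ones of their kind began: each upright (0.1 rad), centred within 10 mm, its underside under 6 mm above the socket's (floor at 3 mm), released and at rest (horizontal distance between small_cup_die and shuttle_cup_socket below 0.01 m and z of small_cup_die in the frame of shuttle_cup_socket between 0 and 0.006 m and angle between each of small_cup_die, small_crimp_die, large_cup_die, large_crimp_die's own z axis and vertical below 0.1 rad and linear speed of each of small_cup_die, small_crimp_die, large_cup_die, large_crimp_die below 0.02 m/s and angular speed of each of small_cup_die, small_crimp_die, large_cup_die, large_crimp_die below 0.2 rad/s and horizontal distance between small_crimp_die and shuttle_crimp_socket below 0.01 m and z of small_crimp_die in the frame of shuttle_crimp_socket between 0 and 0.006 m and horizontal distance between large_cup_die and rack_cup_socket below 0.01 m and z of large_cup_die in the frame of rack_cup_socket between 0 and 0.006 m and horizontal distance between large_crimp_die and rack_crimp_socket below 0.01 m and z of large_crimp_die in the frame of rack_crimp_socket between 0 and 0.006 m); the robot touches nothing.
It fails at once if a die is dropped: it moves faster than 0.6 m/s with its underside less than 55 mm above the table ((height (world z) of large_cup_die below 0.055 m and linear speed of large_cup_die above 0.6 m/s) or (height (world z) of large_crimp_die below 0.055 m and linear speed of large_crimp_die above 0.6 m/s) or (height (world z) of small_cup_die below 0.055 m and linear speed of small_cup_die above 0.6 m/s) or (height (world z) of small_crimp_die below 0.055 m and linear speed of small_crimp_die above 0.6 m/s)).
It fails at once if the wire cube is moved by more than 20 mm (distance of wire_cube from where it was at the start of the episode above 0.02 m).
It also fails if it takes over 122 s, if anything falls off the work surface, if the arm or the gripper's body presses on something with over 40 N, if the wrist force passes 120 N, or if a joint passes its speed limit or range.

ROBOT

A 6-joint arm with a two-finger parallel gripper is mounted at the origin on the work surface. World frame = base frame: x ahead of the robot, y to its left, z up, the work surface at z = 0. Lengths are in m, angles in degrees, forces in N, time in s.
With the tool pointing down it reaches from about 0.35 to 0.875 m from the base axis. Payload 4.2 kg.
Tool frame: the origin (TCP) lies on the centre line of the jaws, within the pads' length; the fingertips stand 11 mm ahead of it and the grasp point (between the pads) lies 8 mm behind it; z points along the fingers, y is the line along which they close (so a half turn about z gives the same grasp; the last joint's range is limited). The gripper opens to 87 mm and grips with 3 to 60 N. Pads are 19 mm wide; open, the fingers measure 117 mm over their backs; the gripper's body (75 mm by 190 mm) begins 51 mm behind the grasp point.
Start: joints at [86.78, 22.042, 0.453, 0, -68.411, -14.817], TCP at [0.193, 0.594, 0.234] pointing down, gripper open.
Joint ranges: [-179.83, 179.83], [-69.29, 118.12], [-61.27, 80.66], [-181.25, 117.63], [-171.15, -9.14], [-177.46, 177.46]. Speed limits (degrees/s): [159.86, 159.86, 180, 180, 180, 180].

INTERFACE

Orientations are given as a 3x3 rotation matrix whose columns are the frame's x, y, z axes.
In Python, from station import r gives the robot as it stands.
- The arm moves only by the tool servo_tool, never from a script. Its argument "commands" is a list that holds one entry, the list of rows, each a list of 7 numbers: the closure, from 0 (fully open) to 1 (shut), then the shift along the tool's x, y, z in mm, then the turn, a rotation vector about the tool's x, y, z in rad. In form: [[[claw, x, y, z, ax, ay, az], ...]]. A call has exactly 5 rows; each row is the pose to reach, as a shift and turn from the pose commanded when the call began, along the tool's axes at that moment; what a row does not reach only later rows make up. A row lasts 1/10 s, in which the tool goes at most 50 mm and 8.59 degrees, less where a joint would pass 70% of its speed; a pose out of reach is approached as far as the arm can. A call with a gripper value outside its range is refused whole. The fingers move at their own pace and stop on an object; the grip force is fixed at half the most. Time passes only in rows, so rows that repeat a pose let the fingers close, or fill a call up. It gives the time, the measured TCP pose, the force, the opening and the grip force at its end, in the units of the state.
- r.sense(): the state, without advancing time (a new reading comes with each control period).
- r.capture(name): name is "side" or "top" or "wrist"; returns a dict with "pixels" (480x640x3 uint8, red, green, blue), "camera_matrix" (3x3 intrinsics, pixels), "R" (3x3) and "t" (3): a world point X has camera coordinates R X + t. Camera axes: x right, y down, z forward; pixel columns grow to the right and rows downward; lengths in m; the calibration is good to about 2 mm. A picture is of the moment at which its call begins. There is no depth.
- r.finish_job(): hands the job in; it is judged then, once.
The state is a dict: "time_s": time; "joints": joint angles; "joint_velocities": joint speeds; "effort": joint torques, N m; "tcp_pos": TCP position; "ee_rot": TCP orientation; "wrist_force": force on the tool from outside, world axes, zero at the start; "moment": the same for the moment, N m; "gripper_width": opening from 0.0 (shut) to 1.0 (fully open); "gripper_force": force on a finger pad.
Only numpy, scipy, OpenCV 4.12 (cv2) and the standard library are available. Lean on these libraries where they do the work, as an engineer would, in place of code of your own. Each camera call takes 0.05 s, during which the arm holds its last target. There are 200 camera calls.

## Working session

There is one attempt and no reset: what is moved stays moved. The work goes in short steps, Python scripts to look and compute and a tool call to move; the robot and the scene stay as the last step left them, time stands still between calls to the robot, and variables do not carry over. Pictures are saved under pics/ and viewed, at most 14 in all, crops included, and the job is handed in when it is done.

Besides the shell and the picture viewer there is one more tool, called as a command line: name --argument value ..., lists and objects as JSON in quotes. servo_tool: Moves the arm, as the interface text tells. Its arguments: {"type":"object","properties":{"commands":{"type":"array","items":{"type":"array","items":{"type":"array","items":{"type":"number"}}}}},"required":["commands"]}

```bash
mkdir -p pics
python3 - <<'E'
from station import r
import cv2
s=r.sense();print(s)
for n in("top","side"):
    c=r.capture(n);cv2.imwrite(f"pics/{n}0.png",c["pixels"][:,:,::-1]);print(n,c["camera_matrix"],c["R"],c["t"])
E
```

```text
{'time_s': 0.0, 'joints': array([ 8.67790191e+01,  2.20929310e+01,  3.80021413e-01, -2.93311342e-02,
       -6.84115839e+01, -1.48184504e+01]), 'joint_velocities': array([ 0.02532748,  0.04797204,  0.03670861, -0.00604564,  0.03074235,
       -0.01460082]), 'effort': array([ 2.24236605e-04, -3.90657377e+01,  1.87400472e+01,  4.21972588e+00,
        1.09543267e-02, -1.89014427e-04]), 'tcp_pos': array([0.19332532, 0.59374081, 0.23243749]), 'ee_rot': array([[ 9.50785146e-01, -3.09850365e-01, -5.97343746e-04],
       [-3.09850926e-01, -9.50782737e-01, -2.14259658e-03],
       [ 9.59402093e-05,  2.22223651e-03, -9.99997526e-01]]), 'wrist_force': array([ 0.56807077, -0.69746285, -0.20945466]), 'moment': array([-0.04714435, -0.0206405 ,  0.00927262]), 'gripper_force': 0.0, 'gripper_width': 0.9976515138212574}
top [[543.92562084   0.         314.50630489]
 [  0.         543.92562084 232.83944286]
 [  0.           0.           1.        ]] [[ 0.00498468 -0.99992578 -0.01111693]
 [-0.99682693 -0.00408543 -0.07949455]
 [ 0.07944323  0.01147791 -0.99677331]] [0.01672884 0.59316767 1.01274276]
side [[493.63670041   0.         320.29019985]
 [  0.         493.63670041 235.37089239]
 [  0.           0.           1.        ]] [[-0.81021197 -0.58613095 -0.00266122]
 [-0.46328046  0.64316322 -0.60968212]
 [ 0.35906516 -0.49273886 -0.79264155]] [0.47607988 0.2715228  0.74549248]
```

View pics/top0.png

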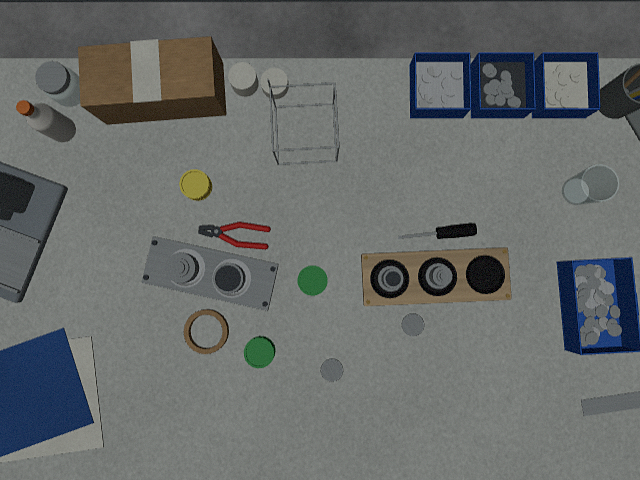

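View pics/side0.png

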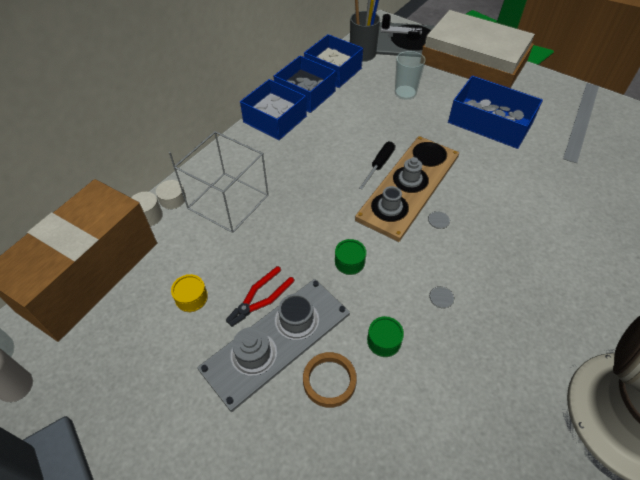

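The top view shows the shuttle with the large crimp die (stepped plug) at (185,267) and the large cup die (dark hollow) at (230,278). The rack has the small cup at (391,278), the small crimp at (438,276) and the free socket at (486,274). The green (259,351), (312,280) and yellow (195,184) look-alikes aren't metal and stand outside the sockets, so I leave them alone. The wire cube is at (305,123).

```bash
python3 - <<'E'
import cv2,numpy as np
t=cv2.imread("pics/top0.png")
a=cv2.resize(t[225:320,135:290],None,fx=5,fy=5,interpolation=cv2.INTER_CUBIC)
b=cv2.resize(t[240:312,355:517],None,fx=4.7,fy=4.7,interpolation=cv2.INTER_CUBIC)
b=cv2.convertScaleAbs(b,alpha=2.2)
cv2.imwrite("pics/a.png",a);cv2.imwrite("pics/b.png",b);print(a.shape,b.shape)
E
cat > h.py <<'E'
import numpy as np
from station import r
K=np.array([[543.92562084,0,314.50630489],[0,543.92562084,232.83944286],[0,0,1]])
R=np.array([[0.00498468,-0.99992578,-0.01111693],[-0.99682693,-0.00408543,-0.07949455],[0.07944323,0.01147791,-0.99677331]])
t=np.array([0.01672884,0.59316767,1.01274276])
def ray(u,v,z,K=K,R=R,t=t):
    c=-R.T@t; d=R.T@np.linalg.inv(K)@[u,v,1]; return c+d*(z-c[2])/d[2]
E
python3 -c "
from h import *
for n,u,v,z in [('LCr',185,267,.059),('LCu',230,278,.059),('sCu',391,278,.065),('sCr',438,276,.065),('free',486,274,.027)]: print(n,ray(u,v,z).round(4))"
```

```text
(475, 775, 3) (338, 761, 3)
LCr [0.5264 0.2565 0.059 ]
LCu [0.5067 0.1734 0.059 ]
sCu [ 0.5082 -0.1203  0.065 ]
sCr [ 0.5122 -0.2054  0.065 ]
free [ 0.5165 -0.3037  0.027 ]
```

View pics/a.png

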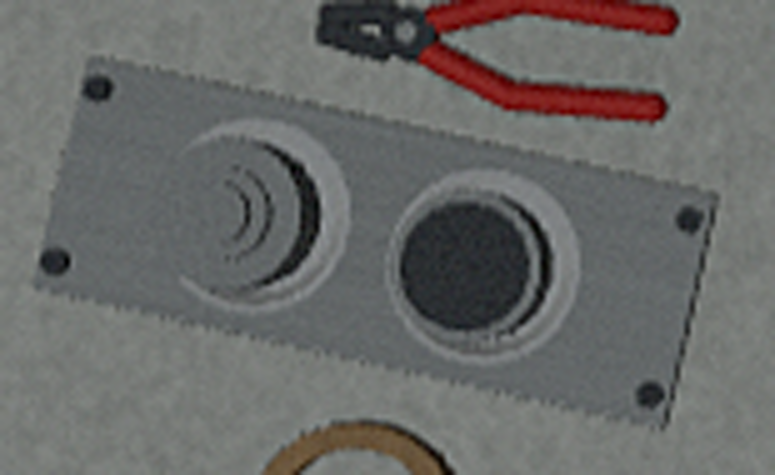

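View pics/b.png

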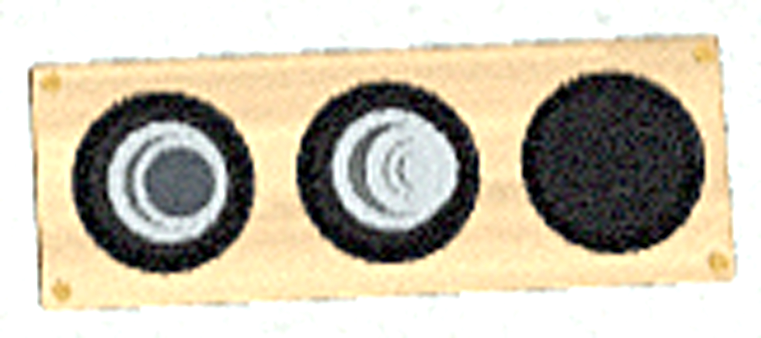

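The crops confirm the choice. The shuttle rims are at crop pixels (253,215) and (483,267), and the rack rims at (163,182), (388,172) and (614,163).

Run:
```python
from h import *
def P(x,y,s,o,z): return ray((x+.5)/s-.5+o[0],(y+.5)/s-.5+o[1],z)[:2]
A=lambda x,y,z:P(x,y,5,(135,225),z); B=lambda x,y,z:P(x,y,4.7,(355,240),z)
cr,cu=A(253,215,.021),A(483,267,.021); S=[A(*p,.012) for p in[(97,88),(55,261),(689,220),(650,395)]]
print("shuttle cr,cu",cr,cu,np.linalg.norm(cr-cu),"mid",(cr+cu)/2,np.mean(S,0))
d=(S[0]+S[1]-S[2]-S[3]); print("row ang",np.degrees(np.arctan2(d[1],d[0])),np.degrees(np.arctan2(*(cr-cu)[::-1])))
q=[B(*p,.027) for p in[(163,182),(388,172),(614,163)]];S=[B(*p,.018) for p in[(50,82),(62,291),(705,54),(718,262)]]
print("rack",q,np.linalg.norm(q[0]-q[2]),np.mean(q,0),np.mean(S,0))
d=(S[0]+S[1]-S[2]-S[3]); print("row ang",np.degrees(np.arctan2(d[1],d[0])),np.degrees(np.arctan2(*(q[0]-q[2])[::-1])))
# die tops
print("cup tops L",A(465,266,.059),"s",B(180,183,.065))
c=r.capture("wrist");print(c["camera_matrix"],c["R"],c["t"],-c["R"].T@c["t"])
```

```text
shuttle cr,cu [0.52583392 0.26557274] [0.50652352 0.17741157] 0.09025121730716879 mid [0.51617872 0.22149216] [0.51638353 0.22181305]
row ang 77.75235539284274 77.64531855391823
rack [array([ 0.50742694, -0.12193636]), array([ 0.5118715 , -0.21195778]), array([ 0.51591293, -0.30225078])] 0.18051398894384232 [ 0.51173712 -0.21204831] [ 0.51190231 -0.21202593]
row ang 92.77104078855253 92.69447718108327
cup tops L [0.50701032 0.17779072] s [ 0.50719769 -0.12370949]
[[417.42071327   0.         320.12024525]
 [  0.         417.42071327 239.03172243]
 [  0.           0.           1.        ]] [[-0.3089507  -0.95107441  0.00263129]
 [-0.91729231  0.29870537  0.26334373]
 [-0.25124546  0.07894657 -0.96469848]] [ 0.62365198 -0.03176471  0.39097911] [0.26177192 0.57176127 0.38390098]
```

```bash
cat > plan.py <<'E'
import json,sys,numpy as np
from scipy.spatial.transform import Rotation as Ro
# commanded pose kept in cmd.json: p (m), yaw = world angle of tool x (deg), claw
def tool(yaw):
    a=np.radians(yaw); return np.array([[np.cos(a),np.sin(a),0],[np.sin(a),-np.cos(a),0],[0,0,-1]])
try: st=json.load(open("cmd.json"))
except FileNotFoundError: st=dict(p=[.193,.594,.234],yaw=-18.04,claw=0)
def go(p,yaw,n,claw=None):
    """print n calls that ease to p, yaw"""
    if claw is not None: st["claw"]=claw
    p0=np.array(st["p"]);y0=st["yaw"];p=np.array(p)
    for k in range(n):
        c=np.array(st["p"]);yc=st["yaw"];T=tool(yc);rows=[]
        for i in range(1,6):
            s=(5*k+i)/(5*n); s=s*s*(3-2*s)
            d=T.T@(p0+s*(p-p0)-c)*1000
            rows.append([st["claw"]]+[round(2*float(x))/2 for x in d]+[0,0,round(-np.radians(y0+s*(yaw-y0)-yc),3)])
        st["p"]=list(c+T@np.array(rows[-1][1:4])/1000);st["yaw"]=yc-np.degrees(rows[-1][6])
        print(json.dumps([rows]).replace(" ",""))
def hold(claw): go(st["p"],st["yaw"],1,claw)
def save(): json.dump(st,open("cmd.json","w"));print(st)
S=dict(shcr=(.5259,.2657,.015),shcu=(.5067,.1777,.015),rcu=(.5075,-.1221,.021),rcr=(.5118,-.212,.021),free=(.5161,-.3019,.021))
YAW=lambda n:-102.3 if n[:2]=="sh" else -87.3
def at(n,h): x,y,z=S[n]; return [x,y,z+h]
E
python3 - <<'E'
from plan import *
go([.5067,.1777,.15],-102.3,3);save()
E
```

```text
[[[0,5.5,4.0,1.0,0,0,0.019],[0,21.0,14.5,4.0,0,0,0.071],[0,44.5,31.0,8.5,0,0,0.153],[0,75.0,52.5,14.5,0,0,0.258],[0,111.0,77.5,22.0,0,0,0.381]]]
[[[0,47.0,11.0,7.5,0,0,0.137],[0,96.5,22.5,16.0,0,0,0.281],[0,147.5,34.5,24.0,0,0,0.428],[0,197.0,46.0,32.5,0,0,0.572],[0,244.0,57.0,40.0,0,0,0.708]]]
[[[0,39.0,-20.0,7.5,0,0,0.124],[0,72.0,-37.5,13.5,0,0,0.229],[0,97.5,-50.5,18.0,0,0,0.31],[0,114.0,-59.5,21.0,0,0,0.363],[0,120.0,-62.5,22.0,0,0,0.382]]]
{'p': [np.float64(0.5068454834119913), np.float64(0.17782638613875593), np.float64(0.15000000000000002)], 'yaw': np.float64(-102.32209166374409), 'claw': 0}
```

servo_tool --commands '[[[0, 5.5, 4, 1, 0, 0, 0.019], [0, 21, 14.5, 4, 0, 0, 0.071], [0, 44.5, 31, 8.5, 0, 0, 0.153], [0, 75, 52.5, 14.5, 0, 0, 0.258], [0, 111, 77.5, 22, 0, 0, 0.381]]]'

```text
time_s: 0.65
tcp_pos: [0.2755, 0.4852, 0.2113]
ee_rot: [[0.765, -0.644, 0.0], [-0.644, -0.765, 0.0], [-0.0, -0.0, -1.0]]
wrist_force: [0.3, 0.3, 0.2]
gripper_width: 0.992
gripper_force: 0.0
```

servo_tool --commands '[[[0, 47, 11, 7.5, 0, 0, 0.137], [0, 96.5, 22.5, 16, 0, 0, 0.281], [0, 147.5, 34.5, 24, 0, 0, 0.428], [0, 197, 46, 32.5, 0, 0, 0.572], [0, 244, 57, 40, 0, 0, 0.708]]]'

```text
time_s: 1.15
tcp_pos: [0.4236, 0.2877, 0.1722]
ee_rot: [[0.16, -0.987, 0.0], [-0.987, -0.16, 0.0], [-0.0, -0.0, -1.0]]
wrist_force: [0.7, 0.2, -0.1]
gripper_width: 1.002
gripper_force: 0.0
```

servo_tool --commands '[[[0, 39, -20, 7.5, 0, 0, 0.124], [0, 72, -37.5, 13.5, 0, 0, 0.229], [0, 97.5, -50.5, 18, 0, 0, 0.31], [0, 114, -59.5, 21, 0, 0, 0.363], [0, 120, -62.5, 22, 0, 0, 0.382]]]'

```text
time_s: 1.65
tcp_pos: [0.5048, 0.18, 0.1497]
ee_rot: [[-0.218, -0.976, -0.001], [-0.976, 0.218, -0.001], [0.001, 0.001, -1.0]]
wrist_force: [-0.1, -0.0, 0.9]
gripper_width: 0.998
gripper_force: 0.0
```

Run:
```python
from h import *
import cv2
c=r.capture("wrist");s=r.sense();print(s["time_s"],s["tcp_pos"],s["ee_rot"].round(4).tolist(),s["wrist_force"])
im=c["pixels"][:,:,::-1].copy()
for n,p in dict(cu=(.5067,.1777,.059),cur=(.5067,.1777,.021),cr=(.5259,.2657,.021)).items():
    q=c["camera_matrix"]@(c["R"]@p+c["t"]);q=q[:2]/q[2];print(n,q)
    cv2.drawMarker(im,(int(q[0]),int(q[1])),(0,0,255),0,12,1)
cv2.imwrite("pics/w1.png",im)
```

```text
1.7 [0.50485859 0.18023465 0.14978136] [[-0.217, -0.9762, -0.0009], [-0.9762, 0.217, -0.0007], [0.0009, 0.0007, -1.0]] [ 0.18795393 -0.06191792 -0.23974218]
cu [315.93983889 245.94172315]
cur [316.46607118 230.63571334]
cr [317.17793031 347.40156161]
```

View pics/w1.png

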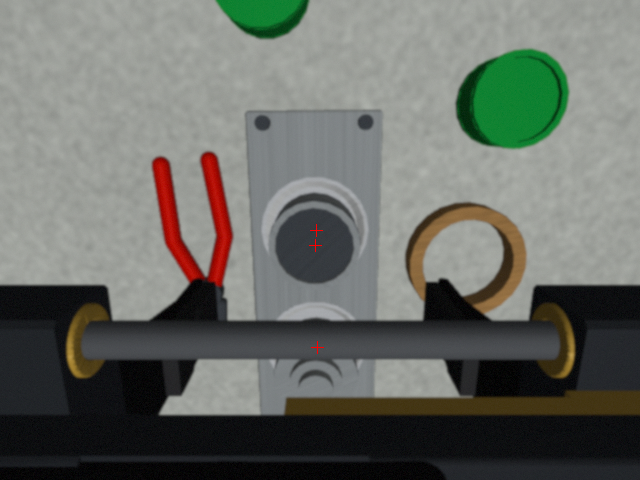

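The projected marks fall on the large cup die's top (315,246) and its rim (316,230), so the positions agree within about 1 mm. The jaws span the die across the row.

servo_tool --commands '[[[0, 0, 0, 15, 0, 0, 0], [0, 0, 0, 40, 0, 0, 0], [0, 0, 0, 65, 0, 0, 0], [0, 0, 0, 80, 0, 0, 0], [0, 0, 0, 85, 0, 0, 0]]]'

```text
time_s: 2.2
tcp_pos: [0.503, 0.1821, 0.0638]
ee_rot: [[-0.212, -0.977, -0.003], [-0.977, 0.212, -0.002], [0.002, 0.002, -1.0]]
wrist_force: [-1.1, -0.6, 0.1]
gripper_width: 1.003
gripper_force: 0.0
```

servo_tool --commands '[[[0, 0, 0, 0, 0, 0, 0], [0, 0, 0, 0, 0, 0, 0], [0, 0, 0, 0, 0, 0, 0], [0, 0, 0, 0, 0, 0, 0], [0, 0, 0, 0, 0, 0, 0]]]'

```text
time_s: 2.7
tcp_pos: [0.5047, 0.1821, 0.0659]
ee_rot: [[-0.213, -0.977, 0.001], [-0.977, 0.213, 0.001], [-0.001, -0.001, -1.0]]
wrist_force: [-0.2, -0.2, -0.1]
gripper_width: 0.996
gripper_force: 0.0
```

servo_tool --commands '[[[0, 2, -1.5, 3, 0, 0, 0], [0, 4, -3, 10, 0, 0, 0], [0, 4, -3, 18, 0, 0, 0], [0, 4, -3, 25, 0, 0, 0], [0, 4, -3, 27, 0, 0, 0]]]'

```text
time_s: 3.2
tcp_pos: [0.5058, 0.1769, 0.0369]
ee_rot: [[-0.214, -0.977, -0.002], [-0.977, 0.214, -0.001], [0.002, 0.002, -1.0]]
wrist_force: [0.1, 0.5, 0.1]
gripper_width: 0.997
gripper_force: 0.0
```

servo_tool --commands '[[[0.2, 0, 0, 0, 0, 0, 0], [0.3, 0, 0, 0, 0, 0, 0], [0.5, 0, 0, 0, 0, 0, 0], [0.7, 0, 0, 0, 0, 0, 0], [1, 0, 0, 0, 0, 0, 0]]]'

```text
time_s: 3.7
tcp_pos: [0.507, 0.1777, 0.0387]
ee_rot: [[-0.213, -0.977, 0.001], [-0.977, 0.213, 0.001], [-0.001, -0.001, -1.0]]
wrist_force: [-0.7, -0.1, -0.3]
gripper_width: 0.636
gripper_force: 30.1
```

servo_tool --commands '[[[1, 0, 0, 0, 0, 0, 0], [1, 0, 0, 0, 0, 0, 0], [1, 0, 0, 0, 0, 0, 0], [1, 0, 0, 0, 0, 0, 0], [1, 0, 0, 0, 0, 0, 0]]]'

```text
time_s: 4.2
tcp_pos: [0.507, 0.1777, 0.0387]
ee_rot: [[-0.213, -0.977, 0.001], [-0.977, 0.213, 0.001], [-0.001, -0.001, -1.0]]
wrist_force: [1.5, -0.2, 2.8]
gripper_width: 0.637
gripper_force: 30.0
```

Run:
```python
from plan import *
st.update(p=[.507,.1777,.0385],yaw=-102.3,claw=1)
go([.507,.1777,.13],-102.3,1)
go(at("free",.109),-87.3,4)
go(at("free",.035),-87.3,1);save()
```

```text
[[[1,0.0,0.0,-9.5,0,0,-0.0],[1,0.0,0.0,-32.0,0,0,-0.0],[1,0.0,0.0,-59.5,0,0,-0.0],[1,0.0,0.0,-82.0,0,0,-0.0],[1,0.0,0.0,-91.5,0,0,-0.0]]]
[[[1,3.5,-1.0,0.0,0,0,-0.002],[1,13.0,-3.0,0.0,0,0,-0.007],[1,28.5,-6.5,0.0,0,0,-0.016],[1,48.5,-11.5,0.0,0,0,-0.027],[1,73.0,-17.5,0.0,0,0,-0.041]]]
[[[1,28.0,-5.5,0.0,0,0,-0.016],[1,59.0,-11.5,0.0,0,0,-0.033],[1,92.0,-18.0,0.0,0,0,-0.051],[1,126.5,-24.5,0.0,0,0,-0.07],[1,162.0,-31.5,0.0,0,0,-0.09]]]
[[[1,35.5,-3.5,0.0,0,0,-0.019],[1,70.5,-7.0,0.0,0,0,-0.039],[1,104.0,-10.5,0.0,0,0,-0.057],[1,135.5,-14.0,0.0,0,0,-0.074],[1,164.0,-17.0,0.0,0,0,-0.09]]]
[[[1,25.0,0.0,0.0,0,0,-0.014],[1,45.5,-0.5,0.0,0,0,-0.025],[1,61.5,-0.5,0.0,0,0,-0.033],[1,71.0,-1.0,0.0,0,0,-0.039],[1,74.5,-1.0,0.0,0,0,-0.041]]]
[[[1,0.0,0.0,7.5,0,0,0.0],[1,0.0,0.0,26.0,0,0,0.0],[1,0.0,0.0,48.0,0,0,0.0],[1,0.0,0.0,66.5,0,0,0.0],[1,0.0,0.0,74.0,0,0,0.0]]]
{'p': [np.float64(0.5162839004621856), np.float64(-0.3016978075697858), np.float64(0.05600000000000001)], 'yaw': np.float64(-87.28850576757243), 'claw': 1}
```

servo_tool --commands '[[[1, 0, 0, -9.5, 0, 0, 0], [1, 0, 0, -32, 0, 0, 0], [1, 0, 0, -59.5, 0, 0, 0], [1, 0, 0, -82, 0, 0, 0], [1, 0, 0, -91.5, 0, 0, 0]]]'

```text
time_s: 4.7
tcp_pos: [0.5064, 0.1775, 0.1315]
ee_rot: [[-0.213, -0.977, 0.001], [-0.977, 0.213, 0.001], [-0.001, -0.001, -1.0]]
wrist_force: [-0.1, -0.2, -3.3]
gripper_width: 0.632
gripper_force: 30.0
```

servo_tool --commands '[[[1, 3.5, -1, 0, 0, 0, -0.002], [1, 13, -3, 0, 0, 0, -0.007], [1, 28.5, -6.5, 0, 0, 0, -0.016], [1, 48.5, -11.5, 0, 0, 0, -0.027], [1, 73, -17.5, 0, 0, 0, -0.041]]]'

```text
time_s: 5.2
tcp_pos: [0.5066, 0.1009, 0.1278]
ee_rot: [[-0.172, -0.985, -0.004], [-0.985, 0.172, -0.002], [0.002, 0.004, -1.0]]
wrist_force: [0.6, 1.1, -4.0]
gripper_width: 0.637
gripper_force: 30.0
```

servo_tool --commands '[[[1, 28, -5.5, 0, 0, 0, -0.016], [1, 59, -11.5, 0, 0, 0, -0.033], [1, 92, -18, 0, 0, 0, -0.051], [1, 126.5, -24.5, 0, 0, 0, -0.07], [1, 162, -31.5, 0, 0, 0, -0.09]]]'

```text
time_s: 5.7
tcp_pos: [0.5091, -0.0646, 0.1279]
ee_rot: [[-0.083, -0.997, -0.005], [-0.997, 0.083, -0.0], [0.001, 0.004, -1.0]]
wrist_force: [1.2, 0.3, -3.3]
gripper_width: 0.637
gripper_force: 30.0
```

servo_tool --commands '[[[1, 35.5, -3.5, 0, 0, 0, -0.019], [1, 70.5, -7, 0, 0, 0, -0.039], [1, 104, -10.5, 0, 0, 0, -0.057], [1, 135.5, -14, 0, 0, 0, -0.074], [1, 164, -17, 0, 0, 0, -0.09]]]'

```text
time_s: 6.2
tcp_pos: [0.5121, -0.2292, 0.1276]
ee_rot: [[0.005, -1.0, -0.005], [-1.0, -0.005, 0.001], [-0.001, 0.005, -1.0]]
wrist_force: [0.3, -0.1, -3.8]
gripper_width: 0.639
gripper_force: 30.0
```

servo_tool --commands '[[[1, 25, 0, 0, 0, 0, -0.014], [1, 45.5, -0.5, 0, 0, 0, -0.025], [1, 61.5, -0.5, 0, 0, 0, -0.033], [1, 71, -1, 0, 0, 0, -0.039], [1, 74.5, -1, 0, 0, 0, -0.041]]]'

```text
time_s: 6.7
tcp_pos: [0.5144, -0.3027, 0.1281]
ee_rot: [[0.046, -0.999, -0.003], [-0.999, -0.046, 0.001], [-0.001, 0.003, -1.0]]
wrist_force: [0.2, 0.9, -2.4]
gripper_width: 0.638
gripper_force: 30.0
```

servo_tool --commands '[[[1, 0, 0, 7.5, 0, 0, 0], [1, 0, 0, 26, 0, 0, 0], [1, 0, 0, 48, 0, 0, 0], [1, 0, 0, 66.5, 0, 0, 0], [1, 0, 0, 74, 0, 0, 0]]]'

```text
time_s: 7.2
tcp_pos: [0.5139, -0.3004, 0.0532]
ee_rot: [[0.048, -0.999, -0.005], [-0.999, -0.048, 0.002], [-0.002, 0.005, -1.0]]
wrist_force: [-1.2, 0.5, -4.6]
gripper_width: 0.638
gripper_force: 30.0
```

servo_tool --commands '[[[1, 0, 0, 0, 0, 0, 0], [1, 0, 0, 0, 0, 0, 0], [1, 0, 0, 0, 0, 0, 0], [1, 0, 0, 0, 0, 0, 0], [1, 0, 0, 0, 0, 0, 0]]]'

```text
time_s: 7.7
tcp_pos: [0.516, -0.3021, 0.0566]
ee_rot: [[0.047, -0.999, 0.001], [-0.999, -0.047, -0.0], [0.0, -0.001, -1.0]]
wrist_force: [-0.3, -0.3, -3.5]
gripper_width: 0.636
gripper_force: 30.0
```

servo_tool --commands '[[[1, 0, 0, 2, 0, 0, 0], [1, 0, 0, 4.5, 0, 0, 0], [1, 0, 0, 7, 0, 0, 0], [1, 0, 0, 9, 0, 0, 0], [1, 0, 0, 10, 0, 0, 0]]]'

```text
time_s: 8.2
tcp_pos: [0.5154, -0.3019, 0.0454]
ee_rot: [[0.047, -0.999, -0.001], [-0.999, -0.047, 0.0], [-0.0, 0.001, -1.0]]
wrist_force: [0.2, 0.3, -3.9]
gripper_width: 0.633
gripper_force: 30.0
```

servo_tool --commands '[[[1, 0, 0, 0.5, 0, 0, 0], [1, 0, 0, 1, 0, 0, 0], [1, 0, 0, 1.5, 0, 0, 0], [1, 0, 0, 2, 0, 0, 0], [1, 0, 0, 2, 0, 0, 0]]]'

```text
time_s: 8.7
tcp_pos: [0.5157, -0.302, 0.0447]
ee_rot: [[0.047, -0.999, 0.0], [-0.999, -0.047, -0.0], [0.0, -0.0, -1.0]]
wrist_force: [-2.1, 1.0, 3.3]
gripper_width: 0.633
gripper_force: 30.0
```

Contact is felt: Fz went from -3.9 to +3.3 N. Now release and fetch the small cup.

Run:
```python
from plan import *
st.update(p=[.516,-.302,.044],yaw=-87.3,claw=0)
go([.516,-.302,.13],-87.3,1)
go(at("rcu",.109),-87.3,2)
go(at("rcu",.023),-87.3,2);save()
```

```text
[[[0,0.0,0.0,-9.0,0,0,-0.0],[0,0.0,0.0,-30.5,0,0,-0.0],[0,0.0,0.0,-55.5,0,0,-0.0],[0,0.0,0.0,-77.0,0,0,-0.0],[0,0.0,0.0,-86.0,0,0,-0.0]]]
[[[0,-5.0,0.0,0.0,0,0,-0.0],[0,-18.5,0.0,0.0,0,0,-0.0],[0,-39.0,0.0,0.0,0,0,-0.0],[0,-63.5,0.0,0.0,0,0,-0.0],[0,-90.0,0.0,0.0,0,0,-0.0]]]
[[[0,-26.5,0.0,0.0,0,0,-0.0],[0,-51.0,0.0,0.0,0,0,-0.0],[0,-71.5,0.0,0.0,0,0,-0.0],[0,-85.0,0.0,0.0,0,0,-0.0],[0,-90.0,0.0,0.0,0,0,-0.0]]]
[[[0,0.0,0.0,2.5,0,0,-0.0],[0,0.0,0.0,9.0,0,0,-0.0],[0,0.0,0.0,18.5,0,0,-0.0],[0,0.0,0.0,30.5,0,0,-0.0],[0,0.0,0.0,43.0,0,0,-0.0]]]
[[[0,0.0,0.0,12.5,0,0,-0.0],[0,0.0,0.0,24.5,0,0,-0.0],[0,0.0,0.0,34.0,0,0,-0.0],[0,0.0,0.0,40.5,0,0,-0.0],[0,0.0,0.0,43.0,0,0,-0.0]]]
{'p': [np.float64(0.5075208388722643), np.float64(-0.1221998225068454), np.float64(0.04400000000000001)], 'yaw': np.float64(-87.3), 'claw': 0}
```

servo_tool --commands '[[[0.3, 0, 0, 0, 0, 0, 0], [0.2, 0, 0, 0, 0, 0, 0], [0, 0, 0, 0, 0, 0, 0], [0, 0, 0, 0, 0, 0, 0], [0, 0, 0, 0, 0, 0, 0]]]'

```text
time_s: 9.2
tcp_pos: [0.5158, -0.302, 0.0438]
ee_rot: [[0.047, -0.999, 0.0], [-0.999, -0.047, -0.0], [0.0, -0.0, -1.0]]
wrist_force: [-0.8, 1.5, -0.5]
gripper_width: 0.955
gripper_force: 0.0
```

servo_tool --commands '[[[0, 0, 0, -9, 0, 0, 0], [0, 0, 0, -30.5, 0, 0, 0], [0, 0, 0, -55.5, 0, 0, 0], [0, 0, 0, -77, 0, 0, 0], [0, 0, 0, -86, 0, 0, 0]]]'

```text
time_s: 9.7
tcp_pos: [0.517, -0.3026, 0.1329]
ee_rot: [[0.047, -0.999, 0.005], [-0.999, -0.047, -0.002], [0.002, -0.005, -1.0]]
wrist_force: [0.5, -1.0, 0.3]
gripper_width: 1.002
gripper_force: 0.0
```

servo_tool --commands '[[[0, -5, 0, 0, 0, 0, 0], [0, -18.5, 0, 0, 0, 0, 0], [0, -39, 0, 0, 0, 0, 0], [0, -63.5, 0, 0, 0, 0, 0], [0, -90, 0, 0, 0, 0, 0]]]'

```text
time_s: 10.2
tcp_pos: [0.5101, -0.2104, 0.1281]
ee_rot: [[0.046, -0.999, -0.003], [-0.999, -0.046, 0.001], [-0.001, 0.003, -1.0]]
wrist_force: [-0.4, -1.2, -0.4]
gripper_width: 0.999
gripper_force: 0.0
```

servo_tool --commands '[[[0, -26.5, 0, 0, 0, 0, 0], [0, -51, 0, 0, 0, 0, 0], [0, -71.5, 0, 0, 0, 0, 0], [0, -85, 0, 0, 0, 0, 0], [0, -90, 0, 0, 0, 0, 0]]]'

```text
time_s: 10.7
tcp_pos: [0.5064, -0.1206, 0.129]
ee_rot: [[0.049, -0.999, -0.002], [-0.999, -0.049, 0.0], [-0.0, 0.002, -1.0]]
wrist_force: [0.1, -1.6, -0.6]
gripper_width: 0.999
gripper_force: 0.0
```

servo_tool --commands '[[[0, 0, 0, 2.5, 0, 0, 0], [0, 0, 0, 9, 0, 0, 0], [0, 0, 0, 18.5, 0, 0, 0], [0, 0, 0, 30.5, 0, 0, 0], [0, 0, 0, 43, 0, 0, 0]]]'

```text
time_s: 11.2
tcp_pos: [0.5068, -0.1227, 0.0854]
ee_rot: [[0.046, -0.999, -0.001], [-0.999, -0.046, 0.0], [-0.0, 0.001, -1.0]]
wrist_force: [-0.6, 0.0, 0.2]
gripper_width: 1.001
gripper_force: 0.0
```

Run:
```python
from h import *
import cv2
c=r.capture("top");s=r.sense();print(s["time_s"],s["tcp_pos"])
cv2.imwrite("pics/t2.png",cv2.convertScaleAbs(cv2.resize(c["pixels"][180:380,130:530,::-1],None,fx=2,fy=2),alpha=1.6))
```

```text
11.25 [ 0.50518287 -0.12257769  0.08324896]
```

View pics/t2.png

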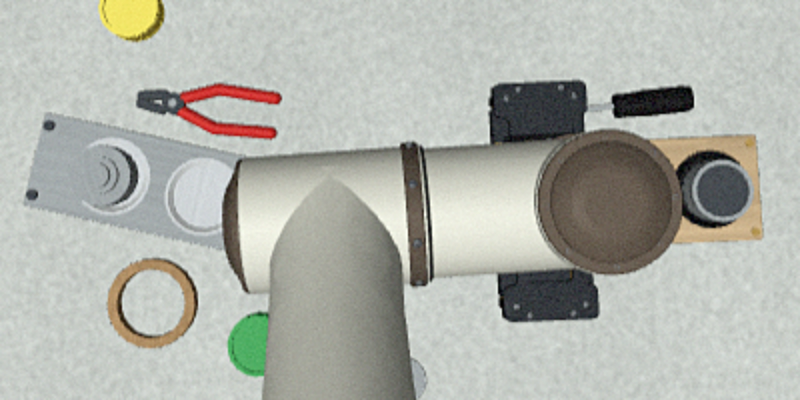

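The large cup die stands in the free socket at crop pixel (717,192), and the shuttle cup socket is empty. Continuing with the small cup.

servo_tool --commands '[[[0, 0, 0, 12.5, 0, 0, 0], [0, 0, 0, 24.5, 0, 0, 0], [0, 0, 0, 34, 0, 0, 0], [0, 0, 0, 40.5, 0, 0, 0], [0, 0, 0, 43, 0, 0, 0]]]'

```text
time_s: 11.75
tcp_pos: [0.5068, -0.1223, 0.0429]
ee_rot: [[0.047, -0.999, -0.002], [-0.999, -0.047, -0.0], [0.0, 0.002, -1.0]]
wrist_force: [-0.1, -0.9, 0.4]
gripper_width: 0.999
gripper_force: 0.0
```

servo_tool --commands '[[[0.2, 0, 0, 0, 0, 0, 0], [0.4, 0, 0, 0, 0, 0, 0], [0.6, 0, 0, 0, 0, 0, 0], [0.8, 0, 0, 0, 0, 0, 0], [1, 0, 0, 0, 0, 0, 0]]]'

```text
time_s: 12.25
tcp_pos: [0.5074, -0.1221, 0.0441]
ee_rot: [[0.047, -0.999, 0.001], [-0.999, -0.047, 0.0], [0.0, -0.001, -1.0]]
wrist_force: [-0.2, 0.5, -0.6]
gripper_width: 0.632
gripper_force: 0.0
```

servo_tool --commands '[[[1, 0, 0, 0, 0, 0, 0], [1, 0, 0, 0, 0, 0, 0], [1, 0, 0, 0, 0, 0, 0], [1, 0, 0, 0, 0, 0, 0], [1, 0, 0, 0, 0, 0, 0]]]'

```text
time_s: 12.75
tcp_pos: [0.5075, -0.1221, 0.0439]
ee_rot: [[0.047, -0.999, 0.001], [-0.999, -0.047, -0.0], [0.0, -0.001, -1.0]]
wrist_force: [1.4, -0.2, 1.3]
gripper_width: 0.408
gripper_force: 30.0
```

Run:
```python
from plan import *
st["claw"]=1
go(at("rcu",.109),-87.3,1)
go(at("shcu",.115),-102.3,3)
go(at("shcu",.035),-102.3,1);save()
```

```text
[[[1,0.0,0.0,-9.0,0,0,-0.0],[1,0.0,0.0,-30.5,0,0,-0.0],[1,0.0,0.0,-55.5,0,0,-0.0],[1,0.0,0.0,-77.0,0,0,-0.0],[1,0.0,0.0,-86.0,0,0,-0.0]]]
[[[1,-4.0,0.0,0.0,0,0,0.003],[1,-14.5,-0.5,0.0,0,0,0.013],[1,-31.0,-1.5,0.0,0,0,0.027],[1,-52.5,-2.5,0.0,0,0,0.046],[1,-77.5,-3.5,0.0,0,0,0.068]]]
[[[1,-28.0,0.5,0.0,0,0,0.024],[1,-57.5,1.5,0.0,0,0,0.05],[1,-87.5,2.0,0.0,0,0,0.076],[1,-116.5,3.0,0.0,0,0,0.102],[1,-144.5,3.5,0.0,0,0,0.126]]]
[[[1,-25.0,3.5,0.0,0,0,0.022],[1,-46.0,7.0,0.0,0,0,0.041],[1,-62.5,9.5,0.0,0,0,0.055],[1,-73.0,11.0,0.0,0,0,0.064],[1,-77.0,11.5,0.0,0,0,0.068]]]
[[[1,0.0,0.0,8.5,0,0,-0.0],[1,0.0,0.0,28.0,0,0,-0.0],[1,0.0,0.0,52.0,0,0,-0.0],[1,0.0,0.0,71.5,0,0,-0.0],[1,0.0,0.0,80.0,0,0,-0.0]]]
{'p': [np.float64(0.5067760064608449), np.float64(0.17777454627430786), np.float64(0.05)], 'yaw': np.float64(-102.31149423242755), 'claw': 1}
```

Opening 0.408 × 87 = 35.5 mm, so the small cup is held.

servo_tool --commands '[[[1, 0, 0, -9, 0, 0, 0], [1, 0, 0, -30.5, 0, 0, 0], [1, 0, 0, -55.5, 0, 0, 0], [1, 0, 0, -77, 0, 0, 0], [1, 0, 0, -86, 0, 0, 0]]]'

```text
time_s: 13.25
tcp_pos: [0.5079, -0.1222, 0.1321]
ee_rot: [[0.047, -0.999, 0.003], [-0.999, -0.047, 0.0], [0.0, -0.003, -1.0]]
wrist_force: [0.5, 0.3, -1.5]
gripper_width: 0.405
gripper_force: 30.0
```

servo_tool --commands '[[[1, -4, 0, 0, 0, 0, 0.003], [1, -14.5, -0.5, 0, 0, 0, 0.013], [1, -31, -1.5, 0, 0, 0, 0.027], [1, -52.5, -2.5, 0, 0, 0, 0.046], [1, -77.5, -3.5, 0, 0, 0, 0.068]]]'

```text
time_s: 13.75
tcp_pos: [0.5057, -0.0441, 0.1281]
ee_rot: [[-0.023, -1.0, -0.004], [-1.0, 0.023, -0.0], [0.0, 0.004, -1.0]]
wrist_force: [0.8, -0.1, -1.9]
gripper_width: 0.405
gripper_force: 30.0
```

servo_tool --commands '[[[1, -28, 0.5, 0, 0, 0, 0.024], [1, -57.5, 1.5, 0, 0, 0, 0.05], [1, -87.5, 2, 0, 0, 0, 0.076], [1, -116.5, 3, 0, 0, 0, 0.102], [1, -144.5, 3.5, 0, 0, 0, 0.126]]]'

```text
time_s: 14.25
tcp_pos: [0.5052, 0.101, 0.1282]
ee_rot: [[-0.148, -0.989, -0.003], [-0.989, 0.148, -0.001], [0.002, 0.003, -1.0]]
wrist_force: [0.6, -0.2, -1.0]
gripper_width: 0.406
gripper_force: 30.0
```

servo_tool --commands '[[[1, -25, 3.5, 0, 0, 0, 0.022], [1, -46, 7, 0, 0, 0, 0.041], [1, -62.5, 9.5, 0, 0, 0, 0.055], [1, -73, 11, 0, 0, 0, 0.064], [1, -77, 11.5, 0, 0, 0, 0.068]]]'

```text
time_s: 14.75
tcp_pos: [0.5058, 0.1784, 0.1287]
ee_rot: [[-0.213, -0.977, -0.002], [-0.977, 0.213, -0.001], [0.002, 0.002, -1.0]]
wrist_force: [-0.1, 0.2, -2.2]
gripper_width: 0.404
gripper_force: 30.0
```

servo_tool --commands '[[[1, 0, 0, 8.5, 0, 0, 0], [1, 0, 0, 28, 0, 0, 0], [1, 0, 0, 52, 0, 0, 0], [1, 0, 0, 71.5, 0, 0, 0], [1, 0, 0, 80, 0, 0, 0]]]'

```text
time_s: 15.25
tcp_pos: [0.5049, 0.1759, 0.0473]
ee_rot: [[-0.215, -0.977, -0.004], [-0.977, 0.215, -0.003], [0.004, 0.004, -1.0]]
wrist_force: [0.1, -0.2, -2.4]
gripper_width: 0.407
gripper_force: 30.0
```

servo_tool --commands '[[[1, 0, 0, 0, 0, 0, 0], [1, 0, 0, 0, 0, 0, 0], [1, 0, 0, 0, 0, 0, 0], [1, 0, 0, 0, 0, 0, 0], [1, 0, 0, 0, 0, 0, 0]]]'

```text
time_s: 15.75
tcp_pos: [0.5068, 0.178, 0.0505]
ee_rot: [[-0.213, -0.977, 0.001], [-0.977, 0.213, 0.001], [-0.001, -0.001, -1.0]]
wrist_force: [-0.3, 0.3, -2.0]
gripper_width: 0.405
gripper_force: 30.0
```

servo_tool --commands '[[[1, 0, 0, 2, 0, 0, 0], [1, 0, 0, 4.5, 0, 0, 0], [1, 0, 0, 7, 0, 0, 0], [1, 0, 0, 9, 0, 0, 0], [1, 0, 0, 10, 0, 0, 0]]]'

```text
time_s: 16.25
tcp_pos: [0.5063, 0.1777, 0.0394]
ee_rot: [[-0.213, -0.977, -0.001], [-0.977, 0.213, -0.0], [0.001, 0.0, -1.0]]
wrist_force: [-0.5, -0.0, -1.8]
gripper_width: 0.409
gripper_force: 30.0
```

servo_tool --commands '[[[1, 0, 0, 0.5, 0, 0, 0], [1, 0, 0, 1, 0, 0, 0], [1, 0, 0, 1.5, 0, 0, 0], [1, 0, 0, 2, 0, 0, 0], [1, 0, 0, 2, 0, 0, 0]]]'

```text
time_s: 16.75
tcp_pos: [0.5066, 0.1778, 0.0379]
ee_rot: [[-0.213, -0.977, 0.0], [-0.977, 0.213, 0.0], [-0.0, -0.0, -1.0]]
wrist_force: [-0.6, 0.4, -1.3]
gripper_width: 0.408
gripper_force: 30.0
```

Run:
```python
from plan import *
st.update(p=[.5067,.1778,.038],yaw=-102.3,claw=0)
go(at("shcu",.115),-102.3,1)
go(at("free",.109),-87.3,4)
go(at("free",.0233),-87.3,2);save()
```

```text
[[[0,0.0,0.0,-9.5,0,0,-0.0],[0,0.0,0.0,-32.5,0,0,-0.0],[0,0.0,0.0,-59.5,0,0,-0.0],[0,0.0,0.0,-82.5,0,0,-0.0],[0,0.0,0.0,-92.0,0,0,-0.0]]]
[[[0,3.5,-1.0,0.0,0,0,-0.002],[0,13.0,-3.0,0.0,0,0,-0.007],[0,28.5,-7.0,0.0,0,0,-0.016],[0,48.5,-11.5,0.0,0,0,-0.027],[0,73.0,-17.5,0.0,0,0,-0.041]]]
[[[0,28.0,-5.5,0.0,0,0,-0.016],[0,59.0,-11.5,0.0,0,0,-0.033],[0,92.0,-18.0,0.0,0,0,-0.051],[0,126.5,-24.5,0.0,0,0,-0.07],[0,162.0,-31.5,0.0,0,0,-0.09]]]
[[[0,35.5,-4.0,0.0,0,0,-0.019],[0,70.5,-7.5,0.0,0,0,-0.039],[0,104.0,-11.0,0.0,0,0,-0.057],[0,135.5,-14.0,0.0,0,0,-0.074],[0,164.0,-17.0,0.0,0,0,-0.09]]]
[[[0,25.0,-0.5,0.0,0,0,-0.014],[0,45.5,-0.5,0.0,0,0,-0.025],[0,61.5,-1.0,0.0,0,0,-0.033],[0,71.5,-1.0,0.0,0,0,-0.039],[0,75.0,-1.0,0.0,0,0,-0.041]]]
[[[0,0.0,0.0,2.5,0,0,0.0],[0,0.0,0.0,9.0,0,0,0.0],[0,0.0,0.0,18.5,0,0,0.0],[0,0.0,0.0,30.0,0,0,0.0],[0,0.0,0.0,43.0,0,0,0.0]]]
[[[0,0.0,0.0,12.5,0,0,0.0],[0,0.0,0.0,24.0,0,0,0.0],[0,0.0,0.0,34.0,0,0,0.0],[0,0.0,0.0,40.5,0,0,0.0],[0,0.0,0.0,42.5,0,0,0.0]]]
{'p': [np.float64(0.5159870626921068), np.float64(-0.3020977975699878), np.float64(0.044500000000000005)], 'yaw': np.float64(-87.28850576757243), 'claw': 0}
```

servo_tool --commands '[[[1, 0, 0, 0.3, 0, 0, 0], [1, 0, 0, 0.6, 0, 0, 0], [1, 0, 0, 1, 0, 0, 0], [1, 0, 0, 1, 0, 0, 0], [1, 0, 0, 1, 0, 0, 0]]]'

```text
time_s: 17.25
tcp_pos: [0.5066, 0.1779, 0.0379]
ee_rot: [[-0.213, -0.977, 0.001], [-0.977, 0.213, 0.0], [-0.0, -0.0, -1.0]]
wrist_force: [-2.6, -0.8, 6.9]
gripper_width: 0.41
gripper_force: 30.0
```

Contact (+6.9 N). Release, go up, and travel to the free socket for the large cup.

servo_tool --commands '[[[0.5, 0, 0, 0, 0, 0, 0], [0.3, 0, 0, 0, 0, 0, 0], [0.1, 0, 0, 0, 0, 0, 0], [0, 0, 0, -0.5, 0, 0, 0], [0, 0, 0, -1, 0, 0, 0]]]'

```text
time_s: 17.75
tcp_pos: [0.5065, 0.1778, 0.0377]
ee_rot: [[-0.213, -0.977, -0.0], [-0.977, 0.213, -0.0], [0.0, 0.0, -1.0]]
wrist_force: [0.2, -0.3, -0.4]
gripper_width: 0.777
gripper_force: 0.0
```

servo_tool --commands '[[[0, 0, 0, -9.5, 0, 0, 0], [0, 0, 0, -32.5, 0, 0, 0], [0, 0, 0, -59.5, 0, 0, 0], [0, 0, 0, -82.5, 0, 0, 0], [0, 0, 0, -92, 0, 0, 0]]]'

```text
time_s: 18.25
tcp_pos: [0.5078, 0.1786, 0.1329]
ee_rot: [[-0.213, -0.977, 0.005], [-0.977, 0.213, 0.003], [-0.004, -0.004, -1.0]]
wrist_force: [-0.4, -0.4, -1.7]
gripper_width: 1.0
gripper_force: 0.0
```

servo_tool --commands '[[[0, 3.5, -1, 0, 0, 0, -0.002], [0, 13, -3, 0, 0, 0, -0.007], [0, 28.5, -7, 0, 0, 0, -0.016], [0, 48.5, -11.5, 0, 0, 0, -0.027], [0, 73, -17.5, 0, 0, 0, -0.041]]]'

```text
time_s: 18.75
tcp_pos: [0.5069, 0.1013, 0.1281]
ee_rot: [[-0.172, -0.985, -0.003], [-0.985, 0.172, -0.001], [0.002, 0.003, -1.0]]
wrist_force: [0.5, -0.2, 0.9]
gripper_width: 1.001
gripper_force: 0.0
```

servo_tool --commands '[[[0, 28, -5.5, 0, 0, 0, -0.016], [0, 59, -11.5, 0, 0, 0, -0.033], [0, 92, -18, 0, 0, 0, -0.051], [0, 126.5, -24.5, 0, 0, 0, -0.07], [0, 162, -31.5, 0, 0, 0, -0.09]]]'

```text
time_s: 19.25
tcp_pos: [0.5094, -0.0642, 0.1282]
ee_rot: [[-0.083, -0.997, -0.004], [-0.997, 0.083, -0.0], [0.001, 0.004, -1.0]]
wrist_force: [0.8, -0.5, 0.1]
gripper_width: 1.002
gripper_force: 0.0
```

servo_tool --commands '[[[0, 35.5, -4, 0, 0, 0, -0.019], [0, 70.5, -7.5, 0, 0, 0, -0.039], [0, 104, -11, 0, 0, 0, -0.057], [0, 135.5, -14, 0, 0, 0, -0.074], [0, 164, -17, 0, 0, 0, -0.09]]]'

```text
time_s: 19.75
tcp_pos: [0.5124, -0.229, 0.1279]
ee_rot: [[0.006, -1.0, -0.004], [-1.0, -0.006, 0.001], [-0.001, 0.004, -1.0]]
wrist_force: [-0.2, 0.1, 0.3]
gripper_width: 1.001
gripper_force: 0.0
```

servo_tool --commands '[[[0, 25, -0.5, 0, 0, 0, -0.014], [0, 45.5, -0.5, 0, 0, 0, -0.025], [0, 61.5, -1, 0, 0, 0, -0.033], [0, 71.5, -1, 0, 0, 0, -0.039], [0, 75, -1, 0, 0, 0, -0.041]]]'

```text
time_s: 20.25
tcp_pos: [0.5145, -0.3029, 0.1284]
ee_rot: [[0.046, -0.999, -0.003], [-0.999, -0.046, 0.001], [-0.001, 0.003, -1.0]]
wrist_force: [0.3, -0.3, -0.4]
gripper_width: 0.998
gripper_force: 0.0
```

servo_tool --commands '[[[0, 0, 0, 2.5, 0, 0, 0], [0, 0, 0, 9, 0, 0, 0], [0, 0, 0, 18.5, 0, 0, 0], [0, 0, 0, 30, 0, 0, 0], [0, 0, 0, 43, 0, 0, 0]]]'

```text
time_s: 20.75
tcp_pos: [0.5155, -0.3016, 0.0857]
ee_rot: [[0.048, -0.999, -0.0], [-0.999, -0.048, 0.0], [-0.0, 0.0, -1.0]]
wrist_force: [0.4, -0.5, -0.3]
gripper_width: 0.997
gripper_force: 0.0
```

servo_tool --commands '[[[0, 0, 0, 12.5, 0, 0, 0], [0, 0, 0, 24, 0, 0, 0], [0, 0, 0, 34, 0, 0, 0], [0, 0, 0, 40.5, 0, 0, 0], [0, 0, 0, 42.5, 0, 0, 0]]]'

```text
time_s: 21.25
tcp_pos: [0.5152, -0.302, 0.0433]
ee_rot: [[0.047, -0.999, -0.001], [-0.999, -0.047, 0.0], [-0.001, 0.001, -1.0]]
wrist_force: [-0.4, 0.5, 0.0]
gripper_width: 1.002
gripper_force: 0.0
```

servo_tool --commands '[[[0.2, 0, 0, 0, 0, 0, 0], [0.3, 0, 0, 0, 0, 0, 0], [0.5, 0, 0, 0, 0, 0, 0], [0.7, 0, 0, 0, 0, 0, 0], [1, 0, 0, 0, 0, 0, 0]]]'

```text
time_s: 21.75
tcp_pos: [0.5157, -0.3021, 0.0447]
ee_rot: [[0.047, -0.999, 0.001], [-0.999, -0.047, -0.0], [0.0, -0.001, -1.0]]
wrist_force: [0.1, -0.1, 1.2]
gripper_width: 0.642
gripper_force: 30.1
```

servo_tool --commands '[[[1, 0, 0, 0, 0, 0, 0], [1, 0, 0, 0, 0, 0, 0], [1, 0, 0, 0, 0, 0, 0], [1, 0, 0, 0, 0, 0, 0], [1, 0, 0, 0, 0, 0, 0]]]'

```text
time_s: 22.25
tcp_pos: [0.5158, -0.3022, 0.0447]
ee_rot: [[0.047, -0.999, 0.0], [-0.999, -0.047, -0.0], [0.0, -0.0, -1.0]]
wrist_force: [-1.0, 0.8, 3.2]
gripper_width: 0.639
gripper_force: 30.0
```

servo_tool --commands '[[[1, 0, 0, -9, 0, 0, 0], [1, 0, 0, -30, 0, 0, 0], [1, 0, 0, -55, 0, 0, 0], [1, 0, 0, -77, 0, 0, 0], [1, 0, 0, -86, 0, 0, 0]]]'

```text
time_s: 22.75
tcp_pos: [0.5162, -0.3023, 0.132]
ee_rot: [[0.047, -0.999, 0.002], [-0.999, -0.047, -0.001], [0.001, -0.002, -1.0]]
wrist_force: [1.3, 0.5, -3.9]
gripper_width: 0.635
gripper_force: 30.0
```

servo_tool --commands '[[[1, -5, 0, 0, 0, 0, 0], [1, -18.5, 0, 0, 0, 0, 0], [1, -39, 0, 0, 0, 0, 0], [1, -63.5, 0, 0, 0, 0, 0], [1, -90, 0, 0, 0, 0, 0]]]'

```text
time_s: 23.25
tcp_pos: [0.5098, -0.2104, 0.1283]
ee_rot: [[0.046, -0.999, -0.004], [-0.999, -0.046, 0.001], [-0.001, 0.004, -1.0]]
wrist_force: [-0.9, 0.1, -3.9]
gripper_width: 0.639
gripper_force: 30.0
```

servo_tool --commands '[[[1, -26.5, 0, 0, 0, 0, 0], [1, -51, 0, 0, 0, 0, 0], [1, -71.5, 0, 0, 0, 0, 0], [1, -85, 0, 0, 0, 0, 0], [1, -90, 0, 0, 0, 0, 0]]]'

```text
time_s: 23.75
tcp_pos: [0.5062, -0.1207, 0.1293]
ee_rot: [[0.049, -0.999, -0.002], [-0.999, -0.049, 0.0], [-0.0, 0.002, -1.0]]
wrist_force: [-0.2, 0.1, -4.0]
gripper_width: 0.64
gripper_force: 30.0
```

servo_tool --commands '[[[1, 0, 0, 7.5, 0, 0, 0], [1, 0, 0, 26, 0, 0, 0], [1, 0, 0, 48, 0, 0, 0], [1, 0, 0, 66.5, 0, 0, 0], [1, 0, 0, 74, 0, 0, 0]]]'

```text
time_s: 24.25
tcp_pos: [0.5054, -0.1231, 0.0538]
ee_rot: [[0.045, -0.999, -0.005], [-0.999, -0.045, -0.0], [-0.0, 0.005, -1.0]]
wrist_force: [-0.3, -0.6, -4.2]
gripper_width: 0.637
gripper_force: 30.0
```

servo_tool --commands '[[[1, 0, 0, 0, 0, 0, 0], [1, 0, 0, 0, 0, 0, 0], [1, 0, 0, 0, 0, 0, 0], [1, 0, 0, 0, 0, 0, 0], [1, 0, 0, 0, 0, 0, 0]]]'

```text
time_s: 24.75
tcp_pos: [0.5075, -0.1223, 0.057]
ee_rot: [[0.047, -0.999, 0.001], [-0.999, -0.047, 0.0], [0.0, -0.001, -1.0]]
wrist_force: [0.2, -0.3, -4.0]
gripper_width: 0.638
gripper_force: 30.0
```

servo_tool --commands '[[[1, 0, 0, 2, 0, 0, 0], [1, 0, 0, 4.5, 0, 0, 0], [1, 0, 0, 7, 0, 0, 0], [1, 0, 0, 9, 0, 0, 0], [1, 0, 0, 10, 0, 0, 0]]]'

```text
time_s: 25.25
tcp_pos: [0.507, -0.1223, 0.0459]
ee_rot: [[0.047, -0.999, -0.001], [-0.999, -0.047, -0.0], [0.0, 0.001, -1.0]]
wrist_force: [-0.6, 0.6, -4.1]
gripper_width: 0.637
gripper_force: 30.0
```

servo_tool --commands '[[[1, 0, 0, 0.5, 0, 0, 0], [1, 0, 0, 1, 0, 0, 0], [1, 0, 0, 1.5, 0, 0, 0], [1, 0, 0, 2, 0, 0, 0], [1, 0, 0, 2, 0, 0, 0]]]'

```text
time_s: 25.75
tcp_pos: [0.5072, -0.1223, 0.0446]
ee_rot: [[0.047, -0.999, 0.0], [-0.999, -0.047, -0.0], [0.0, -0.0, -1.0]]
wrist_force: [-0.7, 1.3, -0.4]
gripper_width: 0.635
gripper_force: 30.0
```

servo_tool --commands '[[[1, 0, 0, 0.3, 0, 0, 0], [1, 0, 0, 0.5, 0, 0, 0], [1, 0, 0, 0.5, 0, 0, 0], [1, 0, 0, 0.5, 0, 0, 0], [1, 0, 0, 0.5, 0, 0, 0]]]'

```text
time_s: 26.25
tcp_pos: [0.5073, -0.1223, 0.0446]
ee_rot: [[0.047, -0.999, 0.0], [-0.999, -0.047, -0.0], [0.0, -0.0, -1.0]]
wrist_force: [-2.4, 0.9, 5.2]
gripper_width: 0.64
gripper_force: 30.0
```

Run:
```python
from plan import *
st.update(p=[.5073,-.1223,.044],yaw=-87.3,claw=0)
go(at("rcu",.109),-87.3,1)
go(at("shcr",.125),-102.3,4)
go(at("shcr",.023),-102.3,2)
print()
st["claw"]=1
go(at("shcr",.115),-102.3,1)
go(at("free",.119),-87.3,5)
go(at("free",.035),-87.3,1);save()
```

```text
[[[0,0.0,0.0,-9.0,0,0,-0.0],[0,0.0,0.0,-30.5,0,0,-0.0],[0,0.0,0.0,-55.5,0,0,-0.0],[0,0.0,0.0,-77.0,0,0,-0.0],[0,0.0,0.0,-86.0,0,0,-0.0]]]
[[[0,-3.0,-0.5,0.0,0,0,0.002],[0,-11.0,-1.0,-0.5,0,0,0.007],[0,-23.5,-2.0,-0.5,0,0,0.016],[0,-40.0,-4.0,-1.0,0,0,0.027],[0,-60.5,-6.0,-1.5,0,0,0.041]]]
[[[0,-23.0,-1.0,-0.5,0,0,0.016],[0,-48.5,-2.5,-1.5,0,0,0.033],[0,-76.0,-4.0,-2.0,0,0,0.051],[0,-104.5,-5.5,-3.0,0,0,0.07],[0,-133.0,-7.0,-3.5,0,0,0.09]]]
[[[0,-29.5,1.0,-0.5,0,0,0.019],[0,-57.5,2.0,-1.5,0,0,0.039],[0,-85.0,3.0,-2.0,0,0,0.057],[0,-110.5,4.0,-3.0,0,0,0.074],[0,-133.5,5.0,-3.5,0,0,0.09]]]
[[[0,-20.5,2.5,-0.5,0,0,0.014],[0,-37.0,4.5,-1.0,0,0,0.025],[0,-49.5,6.0,-1.0,0,0,0.033],[0,-57.5,7.0,-1.5,0,0,0.039],[0,-60.5,7.5,-1.5,0,0,0.041]]]
[[[0,0.0,0.0,3.0,0,0,-0.0],[0,0.0,0.0,10.5,0,0,-0.0],[0,0.0,0.0,22.0,0,0,-0.0],[0,0.0,0.0,36.0,0,0,-0.0],[0,0.0,0.0,51.0,0,0,-0.0]]]
[[[0,0.0,0.0,15.0,0,0,-0.0],[0,0.0,0.0,29.0,0,0,-0.0],[0,0.0,0.0,40.5,0,0,-0.0],[0,0.0,0.0,48.0,0,0,-0.0],[0,0.0,0.0,51.0,0,0,-0.0]]]

[[[1,0.0,0.0,-9.5,0,0,-0.0],[1,0.0,0.0,-32.5,0,0,-0.0],[1,0.0,0.0,-59.5,0,0,-0.0],[1,0.0,
[... 410 characters left out ...]
0,-0.031],[1,100.5,-10.5,-2.0,0,0,-0.047],[1,134.5,-14.0,-2.5,0,0,-0.062],[1,167.5,-17.5,-3.0,0,0,-0.078]]]
[[[1,32.0,-1.0,-0.5,0,0,-0.015],[1,62.5,-2.0,-1.0,0,0,-0.029],[1,91.0,-2.5,-1.5,0,0,-0.042],[1,117.0,-3.5,-2.0,0,0,-0.054],[1,140.5,-4.0,-2.5,0,0,-0.065]]]
[[[1,20.0,0.5,-0.5,0,0,-0.009],[1,36.5,1.5,-0.5,0,0,-0.017],[1,49.0,1.5,-1.0,0,0,-0.022],[1,56.5,2.0,-1.0,0,0,-0.026],[1,59.0,2.0,-1.0,0,0,-0.027]]]
[[[1,0.0,0.0,8.5,0,0,-0.0],[1,0.0,0.0,29.5,0,0,-0.0],[1,0.0,0.0,54.5,0,0,0.0],[1,0.0,0.0,75.5,0,0,0.0],[1,0.0,0.0,84.0,0,0,0.0]]]
{'p': [np.float64(0.5162071086550826), np.float64(-0.30182127362109873), np.float64(0.056000000000000036)], 'yaw': np.float64(-87.29999999999998), 'claw': 1}
```

servo_tool --commands '[[[0.3, 0, 0, 0, 0, 0, 0], [0.2, 0, 0, 0, 0, 0, 0], [0, 0, 0, 0, 0, 0, 0], [0, 0, 0, 0, 0, 0, 0], [0, 0, 0, 0, 0, 0, 0]]]'

```text
time_s: 26.75
tcp_pos: [0.5073, -0.1223, 0.0437]
ee_rot: [[0.047, -0.999, 0.0], [-0.999, -0.047, -0.0], [0.0, -0.0, -1.0]]
wrist_force: [0.1, 0.2, -0.5]
gripper_width: 0.951
gripper_force: 0.0
```

servo_tool --commands '[[[0, 0, 0, -9, 0, 0, 0], [0, 0, 0, -30.5, 0, 0, 0], [0, 0, 0, -55.5, 0, 0, 0], [0, 0, 0, -77, 0, 0, 0], [0, 0, 0, -86, 0, 0, 0]]]'

```text
time_s: 27.25
tcp_pos: [0.5085, -0.1223, 0.1326]
ee_rot: [[0.047, -0.999, 0.005], [-0.999, -0.047, -0.0], [0.0, -0.005, -1.0]]
wrist_force: [0.3, -0.1, -0.4]
gripper_width: 1.003
gripper_force: 0.0
```

servo_tool --commands '[[[0, -3, -0.5, 0, 0, 0, 0.002], [0, -11, -1, -0.5, 0, 0, 0.007], [0, -23.5, -2, -0.5, 0, 0, 0.016], [0, -40, -4, -1, 0, 0, 0.027], [0, -60.5, -6, -1.5, 0, 0, 0.041]]]'

```text
time_s: 27.75
tcp_pos: [0.5093, -0.0609, 0.1298]
ee_rot: [[0.004, -1.0, -0.003], [-1.0, -0.004, -0.0], [0.0, 0.003, -1.0]]
wrist_force: [0.6, -0.6, -0.2]
gripper_width: 0.999
gripper_force: 0.0
```

servo_tool --commands '[[[0, -23, -1, -0.5, 0, 0, 0.016], [0, -48.5, -2.5, -1.5, 0, 0, 0.033], [0, -76, -4, -2, 0, 0, 0.051], [0, -104.5, -5.5, -3, 0, 0, 0.07], [0, -133, -7, -3.5, 0, 0, 0.09]]]'

```text
time_s: 28.25
tcp_pos: [0.5155, 0.0728, 0.1333]
ee_rot: [[-0.085, -0.996, -0.003], [-0.996, 0.085, -0.001], [0.001, 0.003, -1.0]]
wrist_force: [1.2, -0.3, 0.3]
gripper_width: 0.999
gripper_force: 0.0
```

servo_tool --commands '[[[0, -29.5, 1, -0.5, 0, 0, 0.019], [0, -57.5, 2, -1.5, 0, 0, 0.039], [0, -85, 3, -2, 0, 0, 0.057], [0, -110.5, 4, -3, 0, 0, 0.074], [0, -133.5, 5, -3.5, 0, 0, 0.09]]]'

```text
time_s: 28.75
tcp_pos: [0.5217, 0.2063, 0.1367]
ee_rot: [[-0.173, -0.985, -0.003], [-0.985, 0.173, -0.002], [0.002, 0.002, -1.0]]
wrist_force: [-0.6, 0.2, -0.3]
gripper_width: 0.999
gripper_force: 0.0
```

servo_tool --commands '[[[0, -20.5, 2.5, -0.5, 0, 0, 0.014], [0, -37, 4.5, -1, 0, 0, 0.025], [0, -49.5, 6, -1, 0, 0, 0.033], [0, -57.5, 7, -1.5, 0, 0, 0.039], [0, -60.5, 7.5, -1.5, 0, 0, 0.041]]]'

```text
time_s: 29.25
tcp_pos: [0.5255, 0.2664, 0.1391]
ee_rot: [[-0.213, -0.977, -0.001], [-0.977, 0.213, -0.001], [0.001, 0.001, -1.0]]
wrist_force: [-0.4, 0.1, 1.0]
gripper_width: 1.002
gripper_force: 0.0
```

Run:
```python
from h import *
import cv2
c=r.capture("wrist");t=r.capture("top")
im=c["pixels"][:,:,::-1].copy()
for n,p in dict(cu=(.5067,.1777,.059),cur=(.5067,.1777,.021),cr=(.5259,.2657,.059)).items():
    q=c["camera_matrix"]@(c["R"]@p+c["t"]);q=q[:2]/q[2];print(n,q)
    cv2.drawMarker(im,(int(q[0]),int(q[1])),(0,0,255),0,12,1)
a=im; b=t["pixels"][:,:,::-1][200:330,330:530]; b=cv2.convertScaleAbs(cv2.resize(b,(369,240)),alpha=1.8)
o=np.zeros((480,800,3),np.uint8);o[:,:430]=a[:,105:535];o[:240,431:800]=b;cv2.imwrite("pics/w3.png",o)
```

```text
cu [318.84615896  88.71884182]
cur [319.02586126  93.99874599]
cr [318.80542913 253.21555304]
```

View pics/w3.png

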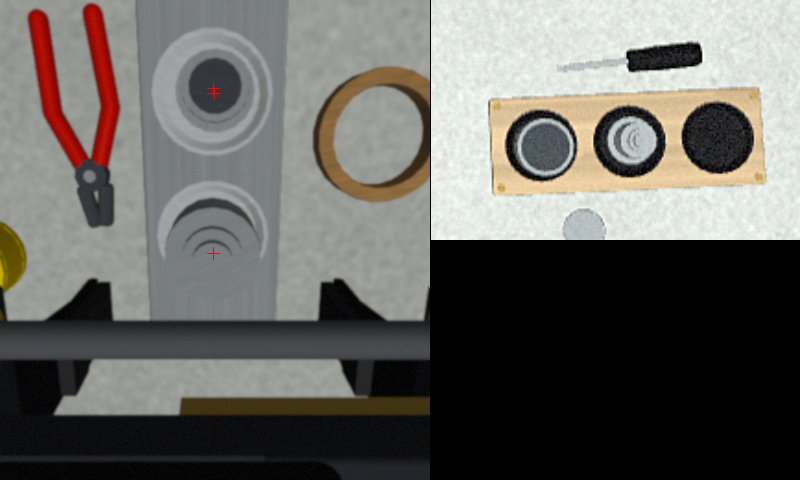

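The small cup sits centred in the shuttle, with its hollow at (214,87) against the mark at (214,90). The large cup is seated in the rack cup socket (541,147). Now the large crimp.

servo_tool --commands '[[[0, 0, 0, 3, 0, 0, 0], [0, 0, 0, 10.5, 0, 0, 0], [0, 0, 0, 22, 0, 0, 0], [0, 0, 0, 36, 0, 0, 0], [0, 0, 0, 51, 0, 0, 0]]]'

```text
time_s: 29.85
tcp_pos: [0.5256, 0.2653, 0.0876]
ee_rot: [[-0.214, -0.977, -0.001], [-0.977, 0.214, -0.0], [0.0, 0.0, -1.0]]
wrist_force: [-0.4, -0.1, 0.4]
gripper_width: 0.998
gripper_force: 0.0
```

servo_tool --commands '[[[0, 0, 0, 15, 0, 0, 0], [0, 0, 0, 29, 0, 0, 0], [0, 0, 0, 40.5, 0, 0, 0], [0, 0, 0, 48, 0, 0, 0], [0, 0, 0, 51, 0, 0, 0]]]'

```text
time_s: 30.35
tcp_pos: [0.5254, 0.2653, 0.0366]
ee_rot: [[-0.214, -0.977, -0.001], [-0.977, 0.214, -0.001], [0.001, 0.001, -1.0]]
wrist_force: [-0.1, -0.4, -0.3]
gripper_width: 0.995
gripper_force: 0.0
```

servo_tool --commands '[[[0.2, 0, 0, 0, 0, 0, 0], [0.3, 0, 0, 0, 0, 0, 0], [0.5, 0, 0, 0, 0, 0, 0], [0.7, 0, 0, 0, 0, 0, 0], [1, 0, 0, 0, 0, 0, 0]]]'

```text
time_s: 30.85
tcp_pos: [0.5262, 0.266, 0.0383]
ee_rot: [[-0.213, -0.977, 0.001], [-0.977, 0.213, 0.001], [-0.001, -0.001, -1.0]]
wrist_force: [-0.2, 0.5, 1.9]
gripper_width: 0.636
gripper_force: 30.1
```

servo_tool --commands '[[[1, 0, 0, 0, 0, 0, 0], [1, 0, 0, 0, 0, 0, 0], [1, 0, 0, 0, 0, 0, 0], [1, 0, 0, 0, 0, 0, 0], [1, 0, 0, 0, 0, 0, 0]]]'

```text
time_s: 31.35
tcp_pos: [0.5262, 0.266, 0.0383]
ee_rot: [[-0.213, -0.977, 0.001], [-0.977, 0.213, 0.0], [-0.001, -0.001, -1.0]]
wrist_force: [-0.1, 0.4, 4.0]
gripper_width: 0.636
gripper_force: 30.0
```

servo_tool --commands '[[[1, 0, 0, -9.5, 0, 0, 0], [1, 0, 0, -32.5, 0, 0, 0], [1, 0, 0, -59.5, 0, 0, 0], [1, 0, 0, -82.5, 0, 0, 0], [1, 0, 0, -92, 0, 0, 0]]]'

```text
time_s: 31.85
tcp_pos: [0.526, 0.2661, 0.1316]
ee_rot: [[-0.213, -0.977, 0.002], [-0.977, 0.213, 0.002], [-0.002, -0.001, -1.0]]
wrist_force: [0.2, -0.6, -3.8]
gripper_width: 0.638
gripper_force: 30.0
```

servo_tool --commands '[[[1, 2.5, -0.5, 0, 0, 0, -0.001], [1, 10, -2, 0, 0, 0, -0.005], [1, 22, -4.5, -0.5, 0, 0, -0.01], [1, 38, -7.5, -0.5, 0, 0, -0.018], [1, 58, -11.5, -1, 0, 0, -0.027]]]'

```text
time_s: 32.35
tcp_pos: [0.5241, 0.205, 0.1298]
ee_rot: [[-0.186, -0.983, -0.002], [-0.983, 0.186, -0.001], [0.002, 0.002, -1.0]]
wrist_force: [-0.2, -0.1, -2.3]
gripper_width: 0.634
gripper_force: 30.0
```

servo_tool --commands '[[[1, 23, -4, -0.5, 0, 0, -0.011], [1, 48.5, -8.5, -1, 0, 0, -0.023], [1, 77, -13.5, -1.5, 0, 0, -0.036], [1, 107, -18.5, -2, 0, 0, -0.05], [1, 138.5, -24, -2.5, 0, 0, -0.065]]]'

```text
time_s: 32.85
tcp_pos: [0.5214, 0.0637, 0.1327]
ee_rot: [[-0.122, -0.992, -0.001], [-0.992, 0.122, -0.001], [0.001, 0.001, -1.0]]
wrist_force: [-0.3, -0.7, -3.7]
gripper_width: 0.637
gripper_force: 30.0
```

servo_tool --commands '[[[1, 33, -3.5, -0.5, 0, 0, -0.016], [1, 67, -7, -1, 0, 0, -0.031], [1, 100.5, -10.5, -2, 0, 0, -0.047], [1, 134.5, -14, -2.5, 0, 0, -0.062], [1, 167.5, -17.5, -3, 0, 0, -0.078]]]'

```text
time_s: 33.35
tcp_pos: [0.5177, -0.1047, 0.1358]
ee_rot: [[-0.045, -0.999, -0.002], [-0.999, 0.045, -0.0], [0.0, 0.002, -1.0]]
wrist_force: [1.1, 0.6, -3.1]
gripper_width: 0.637
gripper_force: 30.0
```

servo_tool --commands '[[[1, 32, -1, -0.5, 0, 0, -0.015], [1, 62.5, -2, -1, 0, 0, -0.029], [1, 91, -2.5, -1.5, 0, 0, -0.042], [1, 117, -3.5, -2, 0, 0, -0.054], [1, 140.5, -4, -2.5, 0, 0, -0.065]]]'

```text
time_s: 33.85
tcp_pos: [0.5151, -0.2449, 0.1381]
ee_rot: [[0.019, -1.0, -0.002], [-1.0, -0.019, 0.0], [-0.0, 0.002, -1.0]]
wrist_force: [0.0, 0.7, -3.1]
gripper_width: 0.638
gripper_force: 30.0
```

servo_tool --commands '[[[1, 20, 0.5, -0.5, 0, 0, -0.009], [1, 36.5, 1.5, -0.5, 0, 0, -0.017], [1, 49, 1.5, -1, 0, 0, -0.022], [1, 56.5, 2, -1, 0, 0, -0.026], [1, 59, 2, -1, 0, 0, -0.027]]]'

```text
time_s: 34.35
tcp_pos: [0.5154, -0.3025, 0.1394]
ee_rot: [[0.046, -0.999, -0.001], [-0.999, -0.046, 0.0], [-0.0, 0.001, -1.0]]
wrist_force: [0.3, -0.4, -3.7]
gripper_width: 0.633
gripper_force: 30.0
```

servo_tool --commands '[[[1, 0, 0, 8.5, 0, 0, 0], [1, 0, 0, 29.5, 0, 0, 0], [1, 0, 0, 54.5, 0, 0, 0], [1, 0, 0, 75.5, 0, 0, 0], [1, 0, 0, 84, 0, 0, 0]]]'

```text
time_s: 34.85
tcp_pos: [0.5144, -0.3004, 0.053]
ee_rot: [[0.048, -0.999, -0.005], [-0.999, -0.048, 0.002], [-0.002, 0.005, -1.0]]
wrist_force: [-1.0, -0.2, -2.7]
gripper_width: 0.637
gripper_force: 30.0
```

servo_tool --commands '[[[1, 0, 0, 0, 0, 0, 0], [1, 0, 0, 0, 0, 0, 0], [1, 0, 0, 0, 0, 0, 0], [1, 0, 0, 0, 0, 0, 0], [1, 0, 0, 0, 0, 0, 0]]]'

```text
time_s: 35.35
tcp_pos: [0.5164, -0.3019, 0.0566]
ee_rot: [[0.047, -0.999, 0.002], [-0.999, -0.047, -0.0], [0.001, -0.001, -1.0]]
wrist_force: [-0.2, 0.8, -3.3]
gripper_width: 0.635
gripper_force: 30.0
```

servo_tool --commands '[[[1, 0, 0, 2, 0, 0, 0], [1, 0, 0, 4.5, 0, 0, 0], [1, 0, 0, 7, 0, 0, 0], [1, 0, 0, 9, 0, 0, 0], [1, 0, 0, 10.5, 0, 0, 0]]]'

```text
time_s: 35.85
tcp_pos: [0.5159, -0.3018, 0.0449]
ee_rot: [[0.047, -0.999, -0.001], [-0.999, -0.047, 0.0], [-0.0, 0.0, -1.0]]
wrist_force: [-0.3, -0.1, -2.9]
gripper_width: 0.637
gripper_force: 30.0
```

servo_tool --commands '[[[1, 0, 0, 0.5, 0, 0, 0], [1, 0, 0, 1, 0, 0, 0], [1, 0, 0, 1.5, 0, 0, 0], [1, 0, 0, 2, 0, 0, 0], [1, 0, 0, 2.5, 0, 0, 0]]]'

```text
time_s: 36.35
tcp_pos: [0.516, -0.3019, 0.0442]
ee_rot: [[0.047, -0.999, -0.0], [-0.999, -0.047, -0.0], [0.0, 0.0, -1.0]]
wrist_force: [-3.7, 3.4, 9.3]
gripper_width: 0.637
gripper_force: 30.0
```

Run:
```python
from plan import *
st.update(p=[.5162,-.3019,.043],yaw=-87.3,claw=0)
go(at("free",.119),-87.3,1)
go(at("rcr",.119),-87.3,1)
go(at("rcr",.023),-87.3,2)
print()
st["claw"]=1
go(at("rcr",.109),-87.3,1)
go(at("shcr",.125),-102.3,4)
go(at("shcr",.035),-102.3,1);save()
```

```text
[[[0,0.0,0.0,-10.0,0,0,-0.0],[0,0.0,0.0,-34.0,0,0,-0.0],[0,0.0,0.0,-63.0,0,0,-0.0],[0,0.0,0.0,-87.0,0,0,-0.0],[0,0.0,0.0,-97.0,0,0,-0.0]]]
[[[0,-9.5,0.0,0.0,0,0,-0.0],[0,-31.5,0.0,0.0,0,0,-0.0],[0,-58.5,0.0,0.0,0,0,-0.0],[0,-80.5,0.0,0.0,0,0,-0.0],[0,-90.0,0.0,0.0,0,0,-0.0]]]
[[[0,0.0,0.0,2.5,0,0,-0.0],[0,0.0,0.0,10.0,0,0,-0.0],[0,0.0,0.0,20.5,0,0,-0.0],[0,0.0,0.0,34.0,0,0,-0.0],[0,0.0,0.0,48.0,0,0,-0.0]]]
[[[0,0.0,0.0,14.0,0,0,-0.0],[0,0.0,0.0,27.5,0,0,-0.0],[0,0.0,0.0,38.0,0,0,-0.0],[0,0.0,0.0,45.5,0,0,-0.0],[0,0.0,0.0,48.0,0,0,-0.0]]]

[[[1,0.0,0.0,-9.0,0,0,-0.0],[1,0.0,0.0,-30.5,0,0,-0.0],[1,0.0,0.0,-55.5,0,0,-0.0],[1,0.0,0.0,-77.0,0,0,-0.0],[1,0.0,0.0,-86.0,0,0,-0.0]]]
[[[1,-3.5,-0.5,0.0,0,0,0.002],[1,-13.5,-1.0,-0.5,0,0,0.007],[1,-29.0,-2.0,-0.5,0,0,0.016],[1,-49.5,-4.0,-1.0,0,0,0.027],[1,-74.5,-5.5,-1.5,0,0,0.041]]]
[[[1,-28.5,-1.0,-0.5,0,0,0.016],[1,-60.0,-2.5,-1.5,0,0,0.033],[1,-93.5,-3.5,-2.0,0,0,0.051],[1,-128.5,-4.5,-3.0,0,0,0.07],[1,-164.0,-6.0,-3.5,0,0,0.09]]]
[[[1,-36.0,2.0,-0.5,0,0,0.019],[1,-71.0,4.0,-1.5,0,0,0.039],[1,-104.5,5.5,-2.0,0,0,0.057],[1,-135.5,7.5,-3.0,0,0,0.074],[1,-164.0,9.0,-3.5,0,0,0.09]]]
[[[1,-25.0,3.5,-0.5,0,0,0.014],[1,-45.5,6.5,-1.0,0,0,0.025],[1,-61.0,9.0,-1.0,0,0,0.033],[1,-70.5,10.5,-1.5,0,0,0.039],[1,-74.0,11.0,-1.5,0,0,0.041]]]
[[[1,0.0,0.0,9.5,0,0,-0.0],[1,0.0,0.0,31.5,0,0,-0.0],[1,0.0,0.0,58.5,0,0,-0.0],[1,0.0,0.0,80.5,0,0,-0.0],[1,0.0,0.0,90.0,0,0,-0.0]]]
{'p': [np.float64(0.5256796165405938), np.float64(0.2656748020091896), np.float64(0.05000000000000002)], 'yaw': np.float64(-102.31149423242756), 'claw': 1}
```

servo_tool --commands '[[[0.3, 0, 0, 0, 0, 0, 0], [0.2, 0, 0, 0, 0, 0, 0], [0, 0, 0, 0, 0, 0, 0], [0, 0, 0, 0, 0, 0, 0], [0, 0, 0, 0, 0, 0, 0]]]'

```text
time_s: 36.85
tcp_pos: [0.5161, -0.3019, 0.0427]
ee_rot: [[0.047, -0.999, 0.0], [-0.999, -0.047, -0.0], [0.0, -0.0, -1.0]]
wrist_force: [-0.2, -0.2, 0.4]
gripper_width: 0.958
gripper_force: 0.0
```

servo_tool --commands '[[[0, 0, 0, -10, 0, 0, 0], [0, 0, 0, -34, 0, 0, 0], [0, 0, 0, -63, 0, 0, 0], [0, 0, 0, -87, 0, 0, 0], [0, 0, 0, -97, 0, 0, 0]]]'

```text
time_s: 37.35
tcp_pos: [0.5175, -0.3024, 0.1433]
ee_rot: [[0.047, -0.999, 0.005], [-0.999, -0.047, -0.002], [0.002, -0.005, -1.0]]
wrist_force: [-0.0, -0.1, -0.0]
gripper_width: 1.0
gripper_force: 0.0
```

servo_tool --commands '[[[0, -9.5, 0, 0, 0, 0, 0], [0, -31.5, 0, 0, 0, 0, 0], [0, -58.5, 0, 0, 0, 0, 0], [0, -80.5, 0, 0, 0, 0, 0], [0, -90, 0, 0, 0, 0, 0]]]'

```text
time_s: 37.85
tcp_pos: [0.5106, -0.2098, 0.1384]
ee_rot: [[0.048, -0.999, -0.003], [-0.999, -0.048, 0.001], [-0.001, 0.003, -1.0]]
wrist_force: [-0.2, 0.3, 0.1]
gripper_width: 1.0
gripper_force: 0.0
```

servo_tool --commands '[[[0, 0, 0, 2.5, 0, 0, 0], [0, 0, 0, 10, 0, 0, 0], [0, 0, 0, 20.5, 0, 0, 0], [0, 0, 0, 34, 0, 0, 0], [0, 0, 0, 48, 0, 0, 0]]]'

```text
time_s: 38.35
tcp_pos: [0.5114, -0.2127, 0.0902]
ee_rot: [[0.045, -0.999, -0.001], [-0.999, -0.045, 0.0], [-0.0, 0.001, -1.0]]
wrist_force: [-0.3, 0.7, -0.1]
gripper_width: 1.0
gripper_force: 0.0
```

servo_tool --commands '[[[0, 0, 0, 14, 0, 0, 0], [0, 0, 0, 27.5, 0, 0, 0], [0, 0, 0, 38, 0, 0, 0], [0, 0, 0, 45.5, 0, 0, 0], [0, 0, 0, 48, 0, 0, 0]]]'

```text
time_s: 38.85
tcp_pos: [0.5112, -0.2122, 0.0426]
ee_rot: [[0.046, -0.999, -0.002], [-0.999, -0.046, 0.0], [-0.0, 0.002, -1.0]]
wrist_force: [0.3, -0.5, -0.1]
gripper_width: 1.001
gripper_force: 0.0
```

servo_tool --commands '[[[0.2, 0, 0, 0, 0, 0, 0], [0.4, 0, 0, 0, 0, 0, 0], [0.6, 0, 0, 0, 0, 0, 0], [0.8, 0, 0, 0, 0, 0, 0], [1, 0, 0, 0, 0, 0, 0]]]'

```text
time_s: 39.35
tcp_pos: [0.512, -0.2119, 0.0442]
ee_rot: [[0.047, -0.999, 0.001], [-0.999, -0.047, -0.0], [0.0, -0.001, -1.0]]
wrist_force: [-0.2, -0.2, 0.5]
gripper_width: 0.634
gripper_force: 0.0
```

servo_tool --commands '[[[1, 0, 0, 0, 0, 0, 0], [1, 0, 0, 0, 0, 0, 0], [1, 0, 0, 0, 0, 0, 0], [1, 0, 0, 0, 0, 0, 0], [1, 0, 0, 0, 0, 0, 0]]]'

```text
time_s: 39.85
tcp_pos: [0.5122, -0.2119, 0.044]
ee_rot: [[0.047, -0.999, 0.001], [-0.999, -0.047, -0.0], [0.0, -0.001, -1.0]]
wrist_force: [0.1, -0.6, 1.0]
gripper_width: 0.405
gripper_force: 30.0
```

The small crimp is held. Carrying it to the shuttle crimp socket.

servo_tool --commands '[[[1, 0, 0, -9, 0, 0, 0], [1, 0, 0, -30.5, 0, 0, 0], [1, 0, 0, -55.5, 0, 0, 0], [1, 0, 0, -77, 0, 0, 0], [1, 0, 0, -86, 0, 0, 0]]]'

```text
time_s: 40.35
tcp_pos: [0.5126, -0.2121, 0.1322]
ee_rot: [[0.047, -0.999, 0.003], [-0.999, -0.047, -0.001], [0.001, -0.003, -1.0]]
wrist_force: [0.5, 1.7, -2.8]
gripper_width: 0.411
gripper_force: 30.0
```

servo_tool --commands '[[[1, -3.5, -0.5, 0, 0, 0, 0.002], [1, -13.5, -1, -0.5, 0, 0, 0.007], [1, -29, -2, -0.5, 0, 0, 0.016], [1, -49.5, -4, -1, 0, 0, 0.027], [1, -74.5, -5.5, -1.5, 0, 0, 0.041]]]'

```text
time_s: 40.85
tcp_pos: [0.5126, -0.1362, 0.1296]
ee_rot: [[0.004, -1.0, -0.004], [-1.0, -0.004, 0.0], [-0.0, 0.004, -1.0]]
wrist_force: [-0.5, -0.5, -2.7]
gripper_width: 0.409
gripper_force: 30.0
```

servo_tool --commands '[[[1, -28.5, -1, -0.5, 0, 0, 0.016], [1, -60, -2.5, -1.5, 0, 0, 0.033], [1, -93.5, -3.5, -2, 0, 0, 0.051], [1, -128.5, -4.5, -3, 0, 0, 0.07], [1, -164, -6, -3.5, 0, 0, 0.09]]]'

```text
time_s: 41.35
tcp_pos: [0.5173, 0.0284, 0.1333]
ee_rot: [[-0.085, -0.996, -0.003], [-0.996, 0.085, -0.001], [0.001, 0.003, -1.0]]
wrist_force: [-0.6, 0.2, -1.6]
gripper_width: 0.402
gripper_force: 30.0
```

servo_tool --commands '[[[1, -36, 2, -0.5, 0, 0, 0.019], [1, -71, 4, -1.5, 0, 0, 0.039], [1, -104.5, 5.5, -2, 0, 0, 0.057], [1, -135.5, 7.5, -3, 0, 0, 0.074], [1, -164, 9, -3.5, 0, 0, 0.09]]]'

```text
time_s: 41.85
tcp_pos: [0.5221, 0.1926, 0.1366]
ee_rot: [[-0.173, -0.985, -0.003], [-0.985, 0.173, -0.002], [0.002, 0.003, -1.0]]
wrist_force: [0.4, -0.5, -0.3]
gripper_width: 0.403
gripper_force: 30.0
```

servo_tool --commands '[[[1, -25, 3.5, -0.5, 0, 0, 0.014], [1, -45.5, 6.5, -1, 0, 0, 0.025], [1, -61, 9, -1, 0, 0, 0.033], [1, -70.5, 10.5, -1.5, 0, 0, 0.039], [1, -74, 11, -1.5, 0, 0, 0.041]]]'

```text
time_s: 42.35
tcp_pos: [0.5251, 0.2664, 0.1391]
ee_rot: [[-0.213, -0.977, -0.001], [-0.977, 0.213, -0.001], [0.001, 0.001, -1.0]]
wrist_force: [0.0, -0.5, -2.0]
gripper_width: 0.408
gripper_force: 30.0
```

servo_tool --commands '[[[1, 0, 0, 9.5, 0, 0, 0], [1, 0, 0, 31.5, 0, 0, 0], [1, 0, 0, 58.5, 0, 0, 0], [1, 0, 0, 80.5, 0, 0, 0], [1, 0, 0, 90, 0, 0, 0]]]'

```text
time_s: 42.85
tcp_pos: [0.524, 0.2635, 0.047]
ee_rot: [[-0.215, -0.977, -0.004], [-0.977, 0.215, -0.003], [0.004, 0.004, -1.0]]
wrist_force: [-0.2, -0.9, -1.4]
gripper_width: 0.403
gripper_force: 30.0
```

servo_tool --commands '[[[1, 0, 0, 0, 0, 0, 0], [1, 0, 0, 0, 0, 0, 0], [1, 0, 0, 0, 0, 0, 0], [1, 0, 0, 0, 0, 0, 0], [1, 0, 0, 0, 0, 0, 0]]]'

```text
time_s: 43.35
tcp_pos: [0.5259, 0.2661, 0.0507]
ee_rot: [[-0.213, -0.977, 0.001], [-0.977, 0.213, 0.001], [-0.001, -0.001, -1.0]]
wrist_force: [0.0, 0.0, -2.1]
gripper_width: 0.404
gripper_force: 30.0
```

servo_tool --commands '[[[1, 0, 0, 2, 0, 0, 0], [1, 0, 0, 4.5, 0, 0, 0], [1, 0, 0, 7, 0, 0, 0], [1, 0, 0, 9, 0, 0, 0], [1, 0, 0, 10.5, 0, 0, 0]]]'

```text
time_s: 43.85
tcp_pos: [0.5255, 0.2657, 0.0389]
ee_rot: [[-0.213, -0.977, -0.0], [-0.977, 0.213, -0.0], [0.0, 0.0, -1.0]]
wrist_force: [0.4, -0.5, -2.7]
gripper_width: 0.409
gripper_force: 30.0
```

servo_tool --commands '[[[1, 0, 0, 0.5, 0, 0, 0], [1, 0, 0, 1, 0, 0, 0], [1, 0, 0, 1.5, 0, 0, 0], [1, 0, 0, 2, 0, 0, 0], [1, 0, 0, 2.5, 0, 0, 0]]]'

```text
time_s: 44.35
tcp_pos: [0.5257, 0.2658, 0.0379]
ee_rot: [[-0.213, -0.977, 0.0], [-0.977, 0.213, -0.0], [0.0, -0.0, -1.0]]
wrist_force: [-4.5, -0.7, 8.0]
gripper_width: 0.405
gripper_force: 30.0
```

Run:
```python
from plan import *
st.update(p=[.5259,.2659,.037],yaw=-102.3,claw=0)
go(at("shcr",.125),-102.3,1)
go(at("free",.119),-87.3,5)
go(at("free",.023),-87.3,2)
print();save()
```

```text
[[[0,0.0,0.0,-10.5,0,0,-0.0],[0,0.0,0.0,-36.5,0,0,-0.0],[0,0.0,0.0,-66.5,0,0,-0.0],[0,0.0,0.0,-92.5,0,0,-0.0],[0,0.0,0.0,-103.0,0,0,-0.0]]]
[[[0,2.5,-0.5,0.0,0,0,-0.001],[0,10.0,-2.0,0.0,0,0,-0.005],[0,22.0,-4.5,0.0,0,0,-0.01],[0,38.0,-7.5,0.0,0,0,-0.018],[0,58.0,-11.5,0.0,0,0,-0.027]]]
[[[0,23.0,-4.0,0.0,0,0,-0.011],[0,49.0,-8.5,0.0,0,0,-0.023],[0,77.0,-13.5,0.0,0,0,-0.036],[0,107.0,-18.5,0.0,0,0,-0.05],[0,138.5,-24.0,0.0,0,0,-0.065]]]
[[[0,33.0,-3.5,0.0,0,0,-0.015],[0,67.0,-7.0,0.0,0,0,-0.031],[0,100.5,-10.5,0.0,0,0,-0.047],[0,134.5,-14.0,0.0,0,0,-0.062],[0,167.5,-17.5,0.0,0,0,-0.078]]]
[[[0,32.0,-1.0,0.0,0,0,-0.014],[0,62.5,-2.0,0.0,0,0,-0.029],[0,91.0,-2.5,0.0,0,0,-0.042],[0,117.5,-3.5,0.0,0,0,-0.054],[0,140.5,-4.0,0.0,0,0,-0.065]]]
[[[0,20.0,1.0,0.0,0,0,-0.009],[0,36.5,1.5,0.0,0,0,-0.016],[0,49.0,2.0,0.0,0,0,-0.022],[0,56.5,2.0,0.0,0,0,-0.026],[0,59.0,2.0,0.0,0,0,-0.027]]]
[[[0,0.0,0.0,2.5,0,0,0.0],[0,0.0,0.0,10.0,0,0,0.0],[0,0.0,0.0,20.5,0,0,0.0],[0,0.0,0.0,34.0,0,0,0.0],[0,0.0,0.0,48.0,0,0,0.0]]]
[[[0,0.0,0.0,14.0,0,0,0.0],[0,0.0,0.0,27.5,0,0,0.0],[0,0.0,0.0,38.0,0,0,0.0],[0,0.0,0.0,45.5,0,0,0.0],[0,0.0,0.0,48.0,0,0,0.0]]]

{'p': [np.float64(0.5163106027235718), np.float64(-0.3017138888184539), np.float64(0.043999999999999984)], 'yaw': np.float64(-87.28850576757242), 'claw': 0}
```

servo_tool --commands '[[[0.5, 0, 0, 0, 0, 0, 0], [0.3, 0, 0, 0, 0, 0, 0], [0.1, 0, 0, 0, 0, 0, 0], [0, 0, 0, 0, 0, 0, 0], [0, 0, 0, 0, 0, 0, 0]]]'

```text
time_s: 44.85
tcp_pos: [0.5256, 0.2658, 0.0367]
ee_rot: [[-0.213, -0.977, -0.0], [-0.977, 0.213, -0.0], [0.0, 0.0, -1.0]]
wrist_force: [0.1, -0.3, -0.6]
gripper_width: 0.775
gripper_force: 0.0
```

servo_tool --commands '[[[0, 0, 0, -10.5, 0, 0, 0], [0, 0, 0, -36.5, 0, 0, 0], [0, 0, 0, -66.5, 0, 0, 0], [0, 0, 0, -92.5, 0, 0, 0], [0, 0, 0, -103, 0, 0, 0]]]'

```text
time_s: 45.35
tcp_pos: [0.527, 0.2667, 0.1436]
ee_rot: [[-0.213, -0.977, 0.005], [-0.977, 0.213, 0.004], [-0.005, -0.004, -1.0]]
wrist_force: [0.3, 0.2, 0.4]
gripper_width: 0.994
gripper_force: 0.0
```

servo_tool --commands '[[[0, 2.5, -0.5, 0, 0, 0, -0.001], [0, 10, -2, 0, 0, 0, -0.005], [0, 22, -4.5, 0, 0, 0, -0.01], [0, 38, -7.5, 0, 0, 0, -0.018], [0, 58, -11.5, 0, 0, 0, -0.027]]]'

```text
time_s: 45.85
tcp_pos: [0.5239, 0.2049, 0.1386]
ee_rot: [[-0.186, -0.983, -0.002], [-0.983, 0.186, -0.001], [0.002, 0.002, -1.0]]
wrist_force: [0.3, -0.1, -0.8]
gripper_width: 0.998
gripper_force: 0.0
```

servo_tool --commands '[[[0, 23, -4, 0, 0, 0, -0.011], [0, 49, -8.5, 0, 0, 0, -0.023], [0, 77, -13.5, 0, 0, 0, -0.036], [0, 107, -18.5, 0, 0, 0, -0.05], [0, 138.5, -24, 0, 0, 0, -0.065]]]'

```text
time_s: 46.35
tcp_pos: [0.5211, 0.0637, 0.1391]
ee_rot: [[-0.122, -0.993, -0.002], [-0.993, 0.122, -0.001], [0.001, 0.002, -1.0]]
wrist_force: [0.4, -0.0, 0.7]
gripper_width: 0.996
gripper_force: 0.0
```

servo_tool --commands '[[[0, 33, -3.5, 0, 0, 0, -0.015], [0, 67, -7, 0, 0, 0, -0.031], [0, 100.5, -10.5, 0, 0, 0, -0.047], [0, 134.5, -14, 0, 0, 0, -0.062], [0, 167.5, -17.5, 0, 0, 0, -0.078]]]'

```text
time_s: 46.85
tcp_pos: [0.5175, -0.1047, 0.1391]
ee_rot: [[-0.045, -0.999, -0.002], [-0.999, 0.045, -0.0], [0.0, 0.002, -1.0]]
wrist_force: [0.9, 0.5, 0.5]
gripper_width: 0.999
gripper_force: 0.0
```

servo_tool --commands '[[[0, 32, -1, 0, 0, 0, -0.014], [0, 62.5, -2, 0, 0, 0, -0.029], [0, 91, -2.5, 0, 0, 0, -0.042], [0, 117.5, -3.5, 0, 0, 0, -0.054], [0, 140.5, -4, 0, 0, 0, -0.065]]]'

```text
time_s: 47.35
tcp_pos: [0.5149, -0.245, 0.1389]
ee_rot: [[0.019, -1.0, -0.002], [-1.0, -0.019, 0.0], [-0.0, 0.002, -1.0]]
wrist_force: [0.0, -0.3, -0.5]
gripper_width: 1.0
gripper_force: 0.0
```

servo_tool --commands '[[[0, 20, 1, 0, 0, 0, -0.009], [0, 36.5, 1.5, 0, 0, 0, -0.016], [0, 49, 2, 0, 0, 0, -0.022], [0, 56.5, 2, 0, 0, 0, -0.026], [0, 59, 2, 0, 0, 0, -0.027]]]'

```text
time_s: 47.85
tcp_pos: [0.5153, -0.3026, 0.1394]
ee_rot: [[0.046, -0.999, -0.001], [-0.999, -0.046, 0.0], [-0.0, 0.001, -1.0]]
wrist_force: [0.1, 0.3, -0.2]
gripper_width: 1.003
gripper_force: 0.0
```

servo_tool --commands '[[[0, 0, 0, 2.5, 0, 0, 0], [0, 0, 0, 10, 0, 0, 0], [0, 0, 0, 20.5, 0, 0, 0], [0, 0, 0, 34, 0, 0, 0], [0, 0, 0, 48, 0, 0, 0]]]'

```text
time_s: 48.35
tcp_pos: [0.5156, -0.3013, 0.0903]
ee_rot: [[0.048, -0.999, -0.001], [-0.999, -0.048, 0.0], [-0.0, 0.001, -1.0]]
wrist_force: [-0.6, 0.7, 0.2]
gripper_width: 0.998
gripper_force: 0.0
```

servo_tool --commands '[[[0, 0, 0, 14, 0, 0, 0], [0, 0, 0, 27.5, 0, 0, 0], [0, 0, 0, 38, 0, 0, 0], [0, 0, 0, 45.5, 0, 0, 0], [0, 0, 0, 48, 0, 0, 0]]]'

```text
time_s: 48.85
tcp_pos: [0.5153, -0.3016, 0.0426]
ee_rot: [[0.047, -0.999, -0.002], [-0.999, -0.047, 0.001], [-0.001, 0.002, -1.0]]
wrist_force: [-0.4, 0.6, 0.7]
gripper_width: 1.004
gripper_force: 0.0
```

servo_tool --commands '[[[0.2, 0, 0, 0, 0, 0, 0], [0.3, 0, 0, 0, 0, 0, 0], [0.5, 0, 0, 0, 0, 0, 0], [0.7, 0, 0, 0, 0, 0, 0], [1, 0, 0, 0, 0, 0, 0]]]'

```text
time_s: 49.35
tcp_pos: [0.516, -0.3019, 0.0442]
ee_rot: [[0.047, -0.999, 0.001], [-0.999, -0.047, -0.0], [0.0, -0.001, -1.0]]
wrist_force: [-0.0, 0.5, 0.7]
gripper_width: 0.638
gripper_force: 30.1
```

servo_tool --commands '[[[1, 0, 0, 0, 0, 0, 0], [1, 0, 0, 0, 0, 0, 0], [1, 0, 0, 0, 0, 0, 0], [1, 0, 0, 0, 0, 0, 0], [1, 0, 0, 0, 0, 0, 0]]]'

```text
time_s: 49.85
tcp_pos: [0.516, -0.3019, 0.0442]
ee_rot: [[0.047, -0.999, 0.0], [-0.999, -0.047, -0.0], [0.0, -0.0, -1.0]]
wrist_force: [-1.0, 1.0, 4.5]
gripper_width: 0.638
gripper_force: 30.0
```

servo_tool --commands '[[[1, 0, 0, -9, 0, 0, 0], [1, 0, 0, -30, 0, 0, 0], [1, 0, 0, -55, 0, 0, 0], [1, 0, 0, -77, 0, 0, 0], [1, 0, 0, -86, 0, 0, 0]]]'

```text
time_s: 50.35
tcp_pos: [0.5164, -0.3021, 0.1316]
ee_rot: [[0.047, -0.999, 0.003], [-0.999, -0.047, -0.001], [0.001, -0.002, -1.0]]
wrist_force: [1.7, -0.4, -3.1]
gripper_width: 0.64
gripper_force: 30.0
```

servo_tool --commands '[[[1, -9.5, 0, 0, 0, 0, 0], [1, -31.5, 0, 0, 0, 0, 0], [1, -58.5, 0, 0, 0, 0, 0], [1, -80.5, 0, 0, 0, 0, 0], [1, -90, 0, 0, 0, 0, 0]]]'

```text
time_s: 50.85
tcp_pos: [0.5099, -0.2096, 0.128]
ee_rot: [[0.048, -0.999, -0.004], [-0.999, -0.048, 0.001], [-0.002, 0.004, -1.0]]
wrist_force: [0.0, -0.3, -3.2]
gripper_width: 0.638
gripper_force: 30.0
```

servo_tool --commands '[[[1, 0, 0, 7.5, 0, 0, 0], [1, 0, 0, 26, 0, 0, 0], [1, 0, 0, 48, 0, 0, 0], [1, 0, 0, 66.5, 0, 0, 0], [1, 0, 0, 74, 0, 0, 0]]]'

```text
time_s: 51.35
tcp_pos: [0.5096, -0.2123, 0.0528]
ee_rot: [[0.045, -0.999, -0.005], [-0.999, -0.045, 0.001], [-0.001, 0.005, -1.0]]
wrist_force: [-0.5, 0.1, -2.6]
gripper_width: 0.635
gripper_force: 30.0
```

servo_tool --commands '[[[1, 0, 0, 0, 0, 0, 0], [1, 0, 0, 0, 0, 0, 0], [1, 0, 0, 0, 0, 0, 0], [1, 0, 0, 0, 0, 0, 0], [1, 0, 0, 0, 0, 0, 0]]]'

```text
time_s: 51.85
tcp_pos: [0.512, -0.212, 0.0565]
ee_rot: [[0.047, -0.999, 0.002], [-0.999, -0.047, -0.0], [0.0, -0.001, -1.0]]
wrist_force: [0.2, -0.3, -4.1]
gripper_width: 0.635
gripper_force: 30.0
```

servo_tool --commands '[[[1, 0, 0, 2, 0, 0, 0], [1, 0, 0, 4.5, 0, 0, 0], [1, 0, 0, 7, 0, 0, 0], [1, 0, 0, 9, 0, 0, 0], [1, 0, 0, 10, 0, 0, 0]]]'

```text
time_s: 52.35
tcp_pos: [0.5114, -0.2119, 0.0454]
ee_rot: [[0.047, -0.999, -0.001], [-0.999, -0.047, 0.0], [-0.0, 0.001, -1.0]]
wrist_force: [1.0, -0.7, -2.7]
gripper_width: 0.635
gripper_force: 30.0
```

servo_tool --commands '[[[1, 0, 0, 0.5, 0, 0, 0], [1, 0, 0, 1, 0, 0, 0], [1, 0, 0, 1.5, 0, 0, 0], [1, 0, 0, 2, 0, 0, 0], [1, 0, 0, 2.5, 0, 0, 0]]]'

```text
time_s: 52.85
tcp_pos: [0.5117, -0.212, 0.0442]
ee_rot: [[0.047, -0.999, 0.0], [-0.999, -0.047, -0.0], [0.0, -0.0, -1.0]]
wrist_force: [-2.7, 1.8, 5.8]
gripper_width: 0.637
gripper_force: 30.0
```

servo_tool --commands '[[[0.3, 0, 0, 0, 0, 0, 0], [0.2, 0, 0, 0, 0, 0, 0], [0, 0, 0, 0, 0, 0, 0], [0, 0, 0, 0, 0, 0, 0], [0, 0, 0, 0, 0, 0, 0]]]'

```text
time_s: 53.35
tcp_pos: [0.5117, -0.212, 0.0433]
ee_rot: [[0.047, -0.999, 0.0], [-0.999, -0.047, -0.0], [0.0, -0.0, -1.0]]
wrist_force: [-0.0, 0.2, -0.6]
gripper_width: 0.953
gripper_force: 0.0
```

servo_tool --commands '[[[0, 0, 0, -10, 0, 0, 0], [0, 0, 0, -34, 0, 0, 0], [0, 0, 0, -63, 0, 0, 0], [0, 0, 0, -90, 0, 0, 0], [0, 0, 0, -110, 0, 0, 0]]]'

```text
time_s: 53.85
tcp_pos: [0.5123, -0.2122, 0.1561]
ee_rot: [[0.047, -0.999, 0.003], [-0.999, -0.047, -0.001], [0.001, -0.003, -1.0]]
wrist_force: [-0.3, -0.3, 0.5]
gripper_width: 0.998
gripper_force: 0.0
```

servo_tool --commands '[[[0, -10, 5, -5, 0, 0, 0], [0, -40, 20, -20, 0, 0, 0], [0, -80, 40, -40, 0, 0, 0], [0, -120, 60, -60, 0, 0, 0], [0, -150, 70, -70, 0, 0, 0]]]'

```text
time_s: 54.35
tcp_pos: [0.4325, -0.0638, 0.2242]
ee_rot: [[0.047, -0.999, 0.001], [-0.999, -0.047, 0.001], [-0.001, -0.001, -1.0]]
wrist_force: [1.1, -0.4, 0.5]
gripper_width: 0.999
gripper_force: 0.0
```

servo_tool --commands '[[[0, -20, 5, -5, 0, 0, 0], [0, -40, 10, -10, 0, 0, 0], [0, -55, 15, -15, 0, 0, 0], [0, -60, 20, -20, 0, 0, 0], [0, -60, 20, -20, 0, 0, 0]]]'

```text
time_s: 54.85
tcp_pos: [0.4111, -0.006, 0.2436]
ee_rot: [[0.049, -0.999, 0.001], [-0.999, -0.049, 0.0], [-0.0, -0.001, -1.0]]
wrist_force: [0.9, 0.1, -0.6]
gripper_width: 1.005
gripper_force: 0.0
```

Run:
```python
from h import *
import cv2
t=r.capture("top")["pixels"][:,:,::-1];s=r.capture("side")["pixels"][:,:,::-1]
a=cv2.convertScaleAbs(cv2.resize(t[70:330,130:530],(800,520)),alpha=1.6)
cv2.imwrite("pics/f1.png",a);cv2.imwrite("pics/f2.png",cv2.resize(s[110:430,180:480],(560,600)))
s=r.sense();print(s["time_s"],s["tcp_pos"],s["wrist_force"],s["gripper_width"])
```

```text
54.95 [ 0.41149401 -0.00662227  0.24306177] [ 0.82651031  0.62746775 -0.65909805] 1.0015628084502608
```

View pics/f1.png

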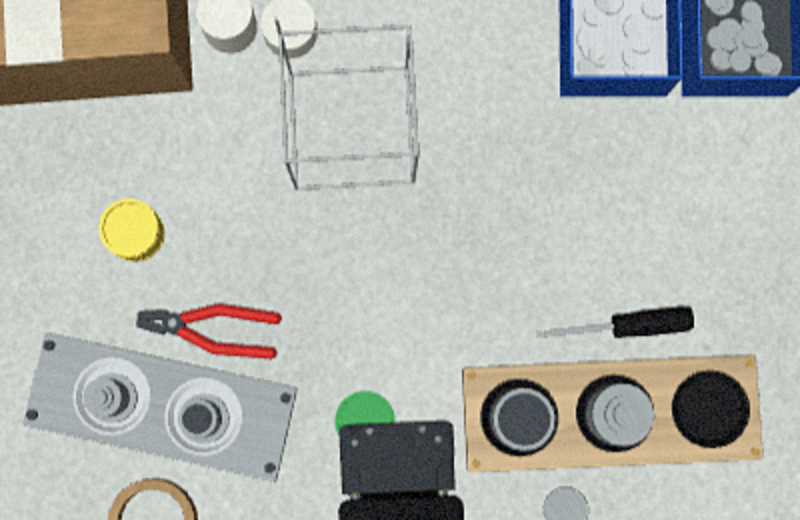

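View pics/f2.png

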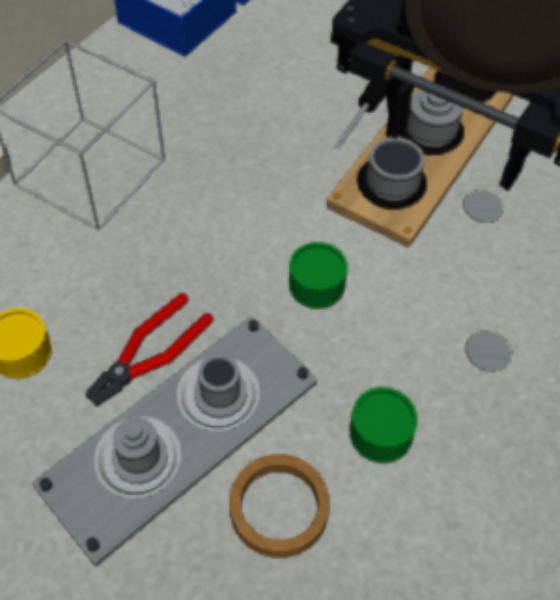

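The final views show every die upright and centred in its socket. The small crimp (110,397) and small cup (203,415) are in the shuttle, and the large cup (520,418) and large crimp (616,412) are in the rack. The free socket (711,409) is empty and the wire cube has not moved.

```bash
python3 -c "
from station import r
print(r.finish_job())"
```

```text
the job is handed in; nothing more can be done
None
```

I handed in the job at about 55 s with both die pairs swapped like for like, each set down upright in its socket, the free rack socket empty and the wire cube undisturbed; the hand-in returned no verdict.

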